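Secure a shaker's jar bay with its R-clip

ROBOT

A 6-joint arm with a two-finger parallel gripper is mounted at the origin on a cart in front of the work surface, level with it; the furniture and walls round the work are solid. World frame = base frame: x ahead of the robot, y to its left, z up, the work surface at z = 0. Lengths are in mm, angles in rad, forces in N, time in s.
With the tool pointing down it reaches from about 425 to 925 mm from the base axis. Payload 12.5 kg.
Tool frame: the origin (TCP) lies midway between the tips of the shut fingers; the grasp point (between the pads) lies 19 mm behind it; z points along the fingers, y is the direction in which the jaws open and shut (so a half turn about z gives the same grasp; the last joint's range is limited). The gripper opens to 85 mm and grips with 20 to 120 N. Pads are 22 mm wide; open, the fingers measure 114 mm over their backs; the gripper's body (76 mm by 85 mm) begins 54 mm behind the grasp point. The pads swing forward as they close: fully open they stand 13 mm farther back than shut.
Start: joints at [1.23, 0.491, 1.559, -0, 1.092, -0.106], TCP at [145.386, 607.871, 231.327] pointing down, gripper open.
Joint ranges: [-3.1, 3.1], [-0.84, 2.19], [0.05, 2.79], [-1.13, 4.28], [0.06, 2.93], [-2.69, 2.69]. Speed limits (rad/s): [2.22, 2.22, 2.79, 3.14, 3.14, 3.14].

INTERFACE

Orientations are given as [roll, pitch, yaw] about the fixed x, y, z axes, in that order (R = Rz(yaw) Ry(pitch) Rx(roll)).
In Python, from station import bot gives the robot as it stands.
- The arm moves only by the tool carry_out, never from a script. Its argument "moves" is a list of rows, each an object with "delta_rot": the turn, a rotation vector about the tool's x, y, z each as a share of 45 degrees, from -1 to 1, a list of three; "translation": the shift along the tool's x, y, z each as a share of 0.2 m, from -1 to 1, a list of three; "hand": the opening, from -1 (shut) to 1 (fully open). In form: [{"delta_rot": [wx, wy, wz], "translation": [dx, dy, dz], "hand": hand}, ...]. A call has 1 to 10 rows; each row is the pose to reach, as a shift and turn from the pose commanded when the call began, along the tool's axes at that moment; what a row does not reach only later rows make up. A row lasts 1/8 s, in which the tool goes at most 62.5 mm and 10.7 degrees, less where a joint would pass 70% of its speed; a pose out of reach is approached as far as the arm can. A call with a number of a shift or a turn outside -1 to 1 is refused whole. A call with a gripper value outside its range is refused whole. The fingers move at their own pace and stop on an object; "force" is the grip in N (left out, the last holds). Time passes only in rows, so rows that repeat a pose let the fingers close. It gives the time, the measured TCP pose, the force and the opening at its end, in the units of the state.
- bot.state(): the state, without advancing time (a new reading comes with each control period).
- bot.grab_frame(name): name is "scene" or "top" or "wrist"; returns a dict with "pixels" (384x512x3 uint8, red, green, blue), "range_z" (384x512 float32, mm along the optical axis (not along the pixel's ray), 0 where there is no reading), "camera_matrix" (3x3 intrinsics, pixels), "rvec" (rotation vector, rad) and "tvec" (3), from world to camera coordinates, as OpenCV has them. Camera axes: x right, y down, z forward; pixel columns grow to the right and rows downward; lengths in mm; the calibration is good to about 2 mm. A picture is of the moment at which its call begins.
- bot.finish_job(): hands the job in, once; it reports no verdict.
Trained networks look in a picture, given as the dict that the camera call returned (one of the last four; its "shot" number tells which), for a name from the list of things; names that differ only in an ending like _2 or _b are one class to them, and where a whole thing is asked for, a point or a joint stands for the part that bears it (a point fixed in the world has none). Each returns a list of dicts, best first, with "score" (0 to 1); they miss things now and then, are a little off and sometimes report something else, mostly with a low value. They report only what shows in the picture. A call takes as long as a camera call. They do not tell look-alikes from the thing itself.
- bot.search_frame(thing, picture): "at" ([x, y, z] in mm, in world coordinates, good to about 4 mm: the middle of the surface that is visible of it).
- bot.place_of(thing, picture): "at" ([x, y, z] in mm, in world coordinates, good to about 4 mm: a listed point, or the origin of a listed thing).
The state is a dict: "clock": time; "joint_positions": joint angles; "dq": joint speeds; "joint_efforts": joint torques, N m; "ee_pos": TCP position; "tcp_rot": TCP orientation; "force": force on the tool from outside, world axes, zero at the start; "torque": the same for the moment, N m; "gripper_width": opening from 0.0 (shut) to 1.0 (fully open).
Only numpy, scipy, OpenCV 4.12 (cv2) and the standard library are available. Lean on these libraries where they do the work, as an engineer would, in place of code of your own. Each camera call takes 0.05 s, during which the arm holds its last target.

TASK

Get the bench shaker ready to run: swing its retaining gate fully shut across the three jars, so that the fork at the gate's end straddles the drilled pin, then draw the large R-clip out of the slotted rack and push its straight leg straight down through the hole in the pin until the bow springs over the pin and closes round it. Let go and leave the clip seated there. Leave the small R-clip in the rack, do not tip the jars, and do not knock over or shove the other things on the bench.

Things in the scene. Friction and masses are not known exactly. Their poses are not given: they have to be found in the camera images.
- shaker: White bench shaker, fixed, 150 mm deep (x), 270 mm wide (y); origin under its centre, x axis to its back, y to its left, z up; control panel faces -x. On top an aluminium carriage (surface 76 mm up) with a railed bay, open to the front, in which three jars stand in a row along y at x = 0. The gate's upright hinge axis is at x = -37, y = -105 mm, at the front right of the bay.
- gate (a joint): Retaining gate of the shaker, a level steel bar on the upright hinge. Value in rad: 0 is fully shut (bar along the shaker's y axis, against the pin's bracket); positive is open to the front (-x), counter-clockwise from above, at most 1.7. Light friction (0.05 N m), no spring: it stays where it is left.
- gate_grip (a point): Middle of the gate's grip, an upright round black post 16 mm thick on the bar, 105 mm from the hinge axis; the post spans 137 to 175 mm above the bench, this point lies at 158 mm. Moves with the gate.
- gate_fork (a point): Middle of the fork at the gate's end, 200 mm from the hinge axis, 124 mm above the bench. Bar 6 mm thick, 26 mm high, 222 mm long in all; the fork is 45 mm high with a 26 mm slot, open at the end, that straddles the pin when the gate is shut: this point then lies on the pin's axis, 10 mm behind pin_hole. Moves with the gate.
- pin_hole (a point): Centre of the cross hole in the shaker's fixed steel pin, at x = -47, y = 95, z = 124 mm of the shaker; axes as the shaker's. The pin is 22 mm thick and juts level to the front (-x), 24 mm long, its free end 11 mm beyond this point. The hole runs upright through it, 8.5 mm wide, with 2 mm chamfers. Below the pin 50 mm are free down to the base.
- clip: Large R-clip of 6 mm steel wire, 106 mm long, 28 mm wide, about 0.1 kg. Origin at the tip of its straight leg; z axis up along the leg; x axis in the clip's plane, from the leg towards the bow; y square to that plane. It starts upright in a slot of the rack, tip on the slot's floor, leaning by up to 0.1 rad. Either way round it fits the pin, its plane square to the pin's axis.
- clip_loop (a point): Middle of the large clip's oblong pull loop, at x = 11, z = 85 mm of the clip; axes as the clip's. The loop spans x = -3 to 25 mm with straight upright sides from z = 74 to 92 mm; top at 106 mm. Grip it across its 28 mm width (along x) or across the 6 mm wire (along y).
- clip_seat (a point): Centre of the large clip's bow, on the leg's axis 36 mm above its tip; axes as the clip's. It lies at pin_hole when the clip is home. Wire centres of the springy leg (on the +x side): x = 7 at z = 48, bow x = 14 at z = 36, narrow place x = 7 at z = 24, flared tip x = 14.5 at z = 10 mm of the clip.
- clip_bow (a joint): Spring of the large clip's bow leg, rad: 0 relaxed; 0.10 to 0.13 while its narrow place rides over the pin; about 0 again when home. Driving the clip over the pin takes a steady push of about 10 N along the leg (up to 20 N if held askew), from seat 27 mm above the hole's centre until seat about 12 mm above it; from there it pulls itself in.
- small_clip: Small R-clip, same shape at 0.72 of the size (76 mm long, wire 4.4 mm), leaning in the rack's other slot; too small for this pin. Origin at the tip of its straight leg, axes as the large clip's.
- rack: White plastic block, fixed, 56 mm (x) by 124 mm (y) by 50 mm high; origin under its centre, z up. Two upright slots at y = -32 and y = +32 mm, each 23 mm long in x, 8.5 mm wide in y, 40 mm deep. A clip stands in each, its plane along the rack's x axis; which clip is in which slot changes.
- jar_a: Clear specimen jar with black cap, 56 mm across, 88 mm high, in the bay at the hinge end; origin under its centre, z up.
- jar_b: Amber jar with blue cap, 56 mm across, 80 mm high, in the middle of the bay; origin under its centre, z up.
- jar_c: Clear specimen jar with black cap, 56 mm across, 88 mm high, in the bay at the pin end; origin under its centre, z up.
- bottle: Clear reagent bottle with blue cap, 86 mm across, 215 mm high, between shaker and rack; origin under its centre, z up.
- conical_flask: Conical flask with amber broth, 88 mm across its foot, 184 mm high, beside the rack; origin under its centre, z up.
- reagent_bottle: Small clear bottle with blue cap, 68 mm across, 138 mm high, behind the rack; origin under its centre, z up.
- tube: Centrifuge tube with blue cap, upright, 34 mm across, 116 mm high, behind the rack; origin under its centre, z up.
- foil_flask: Small flask with a foil cap, 57 mm across, 128 mm high, behind the shaker; origin under its centre, z up.
- dish: Petri dish, 94 mm across, 15 mm high, lying in front of the shaker; origin under its centre, z up.
- tape_roll: Roll of clear tape, 56 mm across, 20 mm high, lying flat in front of the shaker; origin under its centre, z up.
Things that resemble listed ones, but are neither listed nor needed, are in the scene too. Leave any pink or purple look-alike of the jar_c alone.

How it is judged:
By the outcome, as a careful person would: the job done as asked, in the order asked, and still so for the second after the job is handed in, with the robot touching nothing.
It also fails if it takes over 67 s, if anything falls off the work surface, if the arm or the gripper's body presses on something with over 40 N, if the wrist force passes 120 N, or if a joint passes its speed limit or range.

## Working session

There is one attempt and no reset: what is moved stays moved. The work goes in short steps, Python scripts to look and compute and a tool call to move; the robot and the scene stay as the last step left them, time stands still between calls to the robot, and variables do not carry over. Pictures are saved under pics/ and viewed, and the job is handed in when it is done.

Besides the shell and the picture viewer there is one more tool, called after "Request:" in YAML: its name, and indented under it one key for each argument. carry_out: Moves the arm, as the interface text tells. Shift numbers are shares of 0.2 m and turn numbers shares of 45 degrees, none past 1 either way. Its arguments: {"type":"object","properties":{"moves":{"type":"array"},"force":{"type":"number"}},"required":["moves"]}

```bash
ls; mkdir -p pics
python3 - <<'E'
from station import bot
import cv2,pickle
print(bot.state())
for n in ("scene","top","wrist"):
    f=bot.grab_frame(n); cv2.imwrite(f"pics/{n}0.png",f["pixels"][:,:,::-1]); pickle.dump(f,open(f"{n}0.pkl","wb"))
    print(n,f["camera_matrix"].tolist(),f["rvec"],f["tvec"])
    if n!="wrist":
      for t in ("shaker","gate_grip","gate_fork","pin_hole","clip","clip_loop","small_clip","rack","jar_c","bottle","conical_flask","dish","tape_roll","tube","reagent_bottle"):
        print(t,[( [round(v) for v in d["at"]],round(d["score"],2)) for d in bot.place_of(t,f)][:3])
E
```

```text
pics
{'clock': 0.0, 'joint_positions': array([ 1.23040566e+00,  4.91549751e-01,  1.55948159e+00, -1.52325455e-06,
        1.09169966e+00, -1.05592130e-01]), 'dq': array([-8.06255797e-04, -4.31946706e-04, -1.81167230e-03,  4.44966715e-05,
        2.20112012e-04,  8.90691966e-04]), 'joint_efforts': array([-4.60828873e-03, -6.18450165e+01, -2.61593503e+01, -3.06112697e-04,
        4.08190783e-03,  2.93148707e-05]), 'ee_pos': array([145.29686264, 607.62841527, 230.72276645]), 'tcp_rot': array([-3.14046050e+00, -1.18633829e-04,  2.90679475e+00]), 'force': array([0.055455  , 0.12425075, 0.00041037]), 'torque': array([-0.02066103, -0.03884216,  0.02722602]), 'gripper_width': 1.0036120970096234}
scene [[427.4658458285395, 0.0, 251.27712472479556], [0.0, 427.4658458285395, 195.99212750722583], [0.0, 0.0, 1.0]] [ 2.09333696 -1.07726317  0.50511454] [-321.58460448  391.78147154 1030.59698829]
shaker [([561, 251, 0], 0.84)]
gate_grip [([475, 243, 158], 0.62)]
gate_fork [([423, 318, 124], 0.86), ([563, 250, 1], 0.7)]
pin_hole [([522, 351, 122], 0.76)]
clip []
clip_loop [([427, 320, 126], 0.51), (
[... 851 characters left out ...]
.61)]
clip_loop [([615, -226, 92], 0.43), ([400, 184, 2], 0.36)]
small_clip [([615, -226, 95], 0.62)]
rack [([607, -260, 0], 0.86)]
jar_c [([561, 190, 79], 0.73), ([705, 303, -1], 0.6), ([387, 436, 0], 0.6)]
bottle [([489, 18, 0], 0.74)]
conical_flask []
dish [([674, 186, 0], 0.6), ([382, 288, 4], 0.55), ([561, 245, 77], 0.48)]
tape_roll [([694, -248, 2], 0.7), ([615, -122, 1], 0.62), ([398, 183, 1], 0.4)]
tube [([695, -248, 1], 0.67), ([399, 180, 1], 0.45)]
reagent_bottle [([688, -334, -2], 0.77)]
wrist [[331.6356134363987, 0.0, 253.01872225659127], [0.0, 331.6356134363987, 191.9152307900558], [0.0, 0.0, 1.0]] [-2.26179803 -1.78383151 -0.28164075] [-625.55046195  -40.35887027  382.03242222]
```

View pics/scene0.png

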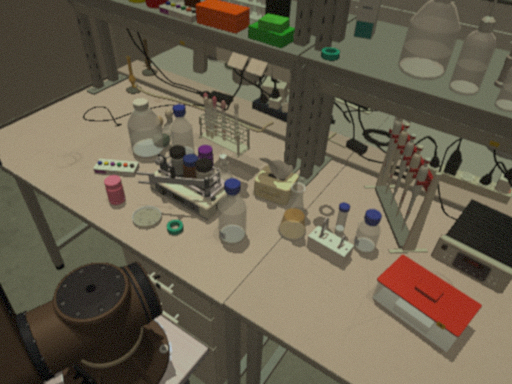

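View pics/top0.png

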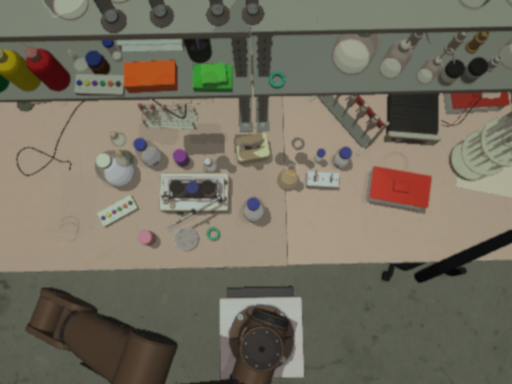

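View pics/wrist0.png

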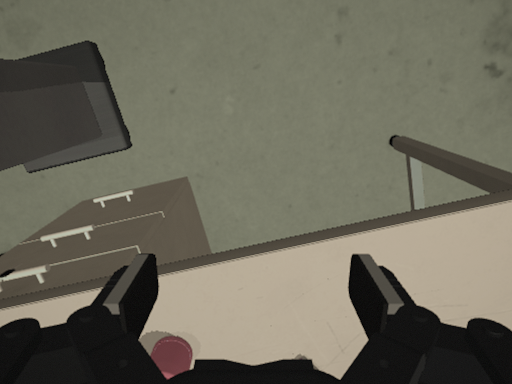

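Run:
```python
import pickle,cv2,numpy as np
a=pickle.load(open("top0.pkl","rb"))["pixels"][:,:,::-1];b=pickle.load(open("scene0.pkl","rb"))["pixels"][:,:,::-1]
cv2.imwrite("pics/t1.png",np.hstack([cv2.resize(a[150:250,140:240],(400,400),interpolation=2),cv2.resize(a[140:220,280:360],(400,400),interpolation=2)]))
cv2.imwrite("pics/s1.png",np.hstack([cv2.resize(b[120:240,120:240],(400,400),interpolation=2),cv2.resize(b[180:260,290:370],(400,400),interpolation=2)]))
```

```text
(no output)
```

View pics/t1.png

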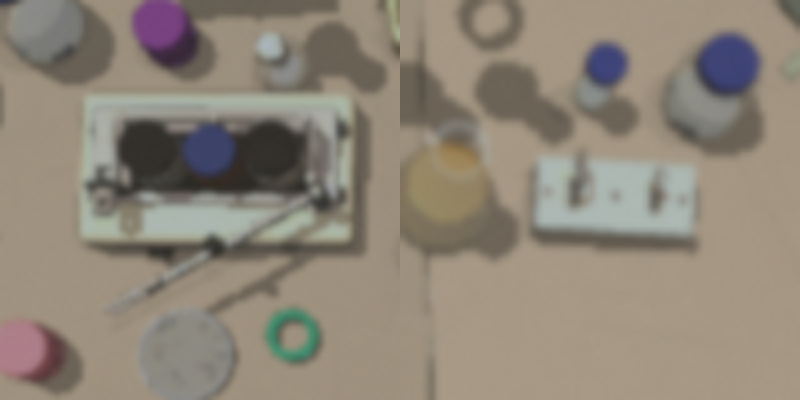

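View pics/s1.png

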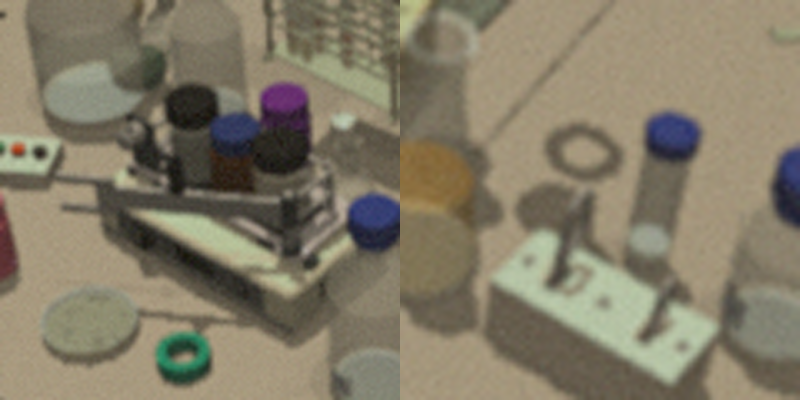

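```bash
cat > h.py <<'E'
import numpy as np,cv2,pickle
from scipy.spatial.transform import Rotation as R
from station import bot
def tool(s=None):
    s=s or bot.state(); return np.array(s["ee_pos"]),R.from_euler("xyz",s["tcp_rot"])
def cam(f):
    Rc=cv2.Rodrigues(np.array(f["rvec"],float))[0]; t=np.array(f["tvec"],float).ravel(); return Rc,t,np.array(f["camera_matrix"])
def proj(f,P):
    return cv2.projectPoints(np.atleast_2d(np.array(P,float)),np.array(f["rvec"],float),np.array(f["tvec"],float),np.array(f["camera_matrix"]),None)[0][:,0]
def ray(f,u,v):
    Rc,t,K=cam(f); d=Rc.T@np.linalg.inv(K)@[u,v,1.]; return -Rc.T@t,d
def atz(f,u,v,z):
    c,d=ray(f,u,v); return c+d*(z-c[2])/d[2]
def atd(f,u,v):
    Rc,t,K=cam(f); d=f["range_z"][int(round(v)),int(round(u))]; return Rc.T@(np.linalg.inv(K)@[u,v,1.]*d-t)
def go(pos,phi,tilt=None,frompos=None,fromrot=None):
    "shares to reach world pos with tool down and jaw axis at angle phi"
    p,r=tool()
    if frompos is not None:p=np.array(frompos)
    if fromrot is not None:r=fromrot
    t=R.from_euler("xyz",[np.pi,0,phi+np.pi/2])
    if tilt is not None:t=R.from_rotvec(tilt)*t
    print("trans",np.round(r.inv().apply(np.array(pos)-p)/200,4),"rot",np.round((r.inv()*t).as_rotvec()/(np.pi/4),4))
def snap(n,name):
    f=bot.grab_frame(n); cv2.imwrite(f"pics/{name}.png",f["pixels"][:,:,::-1]); pickle.dump(f,open(name+".pkl","wb")); return f
E
python3 - <<'E'
from h import *
f=pickle.load(open("wrist0.pkl","rb")); p,r=tool(); Rc,t,K=cam(f)
print("cam centre in tool",r.inv().apply(-Rc.T@t-p),"axis",r.inv().apply(Rc.T[:,2]),"imgx",r.inv().apply(Rc.T[:,0]))
go([400,330,330],1.5); go([345,440,300],1.5)
E
```

```text
cam centre in tool [  79.45088152    1.00800968 -143.80333609] axis [-0.30941206 -0.00119807  0.95092731] imgx [-5.36746276e-04  9.99999267e-01  1.08524546e-03]
trans [-1.5613 -1.0549 -0.4936] rot [ 0.     -0.     -0.2089]
trans [-1.1659 -0.584  -0.3436] rot [ 0.     -0.     -0.2089]
```

Request:
carry_out:
  moves:
    - {"delta_rot": [0, 0, -0.21], "translation": [-0.8, -0.55, -0.5], "hand": 1}
    - {"delta_rot": [0, 0, -0.21], "translation": [-0.8, -0.55, -0.5], "hand": 1}
    - {"delta_rot": [0, 0, -0.21], "translation": [-0.8, -0.55, -0.5], "hand": 1}
    - {"delta_rot": [0, 0, -0.21], "translation": [-0.8, -0.55, -0.5], "hand": 1}
    - {"delta_rot": [0, 0, -0.21], "translation": [-0.8, -0.55, -0.5], "hand": 1}
    - {"delta_rot": [0, 0, -0.21], "translation": [-0.8, -0.55, -0.5], "hand": 1}

```text
clock: 2.4
ee_pos: [275.0, 463.9, 330.8]
tcp_rot: [-3.141, -0.001, 3.072]
force: [-0.9, 0.8, 0.2]
gripper_width: 1.001
```

Run:
```python
from h import *
print(tool()[0],bot.state()["tcp_rot"]);go([410,310,330],1.5)
```

```text
[274.96708095 463.92615627 330.80861197] [-3.14128349e+00 -5.03407702e-04  3.07171279e+00]
trans [-0.7273 -0.7206  0.0039] rot [-0.0004 -0.0006  0.0012]
```

Request:
carry_out:
  moves:
    - {"delta_rot": [0, 0, 0], "translation": [-0.73, -0.72, 0], "hand": -1}
    - {"delta_rot": [0, 0, 0], "translation": [-0.73, -0.72, 0], "hand": -1}
    - {"delta_rot": [0, 0, 0], "translation": [-0.73, -0.72, 0], "hand": -1}
    - {"delta_rot": [0, 0, 0], "translation": [-0.73, -0.72, 0], "hand": -1}
    - {"delta_rot": [0, 0, 0], "translation": [-0.73, -0.72, 0], "hand": -1}
    - {"delta_rot": [0, 0, 0], "translation": [-0.73, -0.72, 0], "hand": -1}

```text
clock: 3.15
ee_pos: [410.1, 311.0, 331.0]
tcp_rot: [-3.142, -0.001, 3.073]
force: [-0.9, 0.9, -0.3]
gripper_width: -0.0
```

Run:
```python
from h import *
f=snap("wrist","w1")
for t in ("shaker","gate_grip","gate_fork","pin_hole"):
    print(t,[( np.round(d["at"],1),round(d["score"],2)) for d in bot.place_of(t,f)][:2])
```

```text
shaker [(array([565.8, 253.7,   2.3]), 0.67)]
gate_grip [(array([476.3, 235.9, 159. ]), 0.74)]
gate_fork [(array([428. , 324.2, 124.4]), 0.72)]
pin_hole [(array([520.1, 347.1, 124.8]), 0.88)]
```

View pics/w1.png

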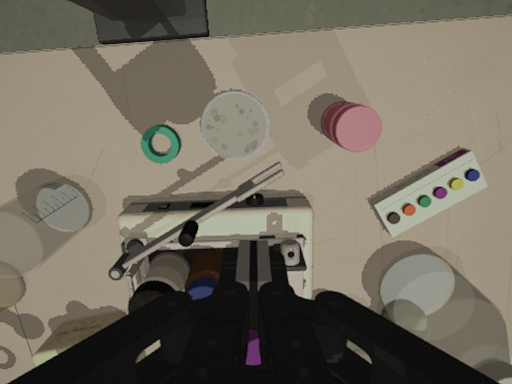

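Run:
```python
from h import *
f=pickle.load(open("w1.pkl","rb"))
im=f["pixels"][:,:,::-1][140:300,90:330]
cv2.imwrite("pics/w1c.png",cv2.resize(im,(800,533),interpolation=cv2.INTER_CUBIC))
print(proj(f,[[476,240,158],[426,320,124],[521,349,124],[521,349,135]]))
for u,v in [(135,208),(200,203),(300,198),(140,220),(300,212),(290,250),(117,272),(188,234)]: print(u,v,np.round(atd(f,u,v),1))
```

```text
[[189.20119603 234.5940228 ]
 [261.70706551 175.08777429]
 [291.13010003 251.10104688]
 [292.16525528 255.68136449]]
135 208 [485.2 139.4  37.1]
200 203 [484.4 231.6  35.9]
300 198 [491.4 373.8  22.2]
140 220 [493.6 153.6  63. ]
300 212 [497.8 368.5  60.3]
290 250 [513.4 346.8 135.2]
117 272 [521.4 150.2 147.2]
188 234 [467.4 243.1 175.3]
```

View pics/w1c.png

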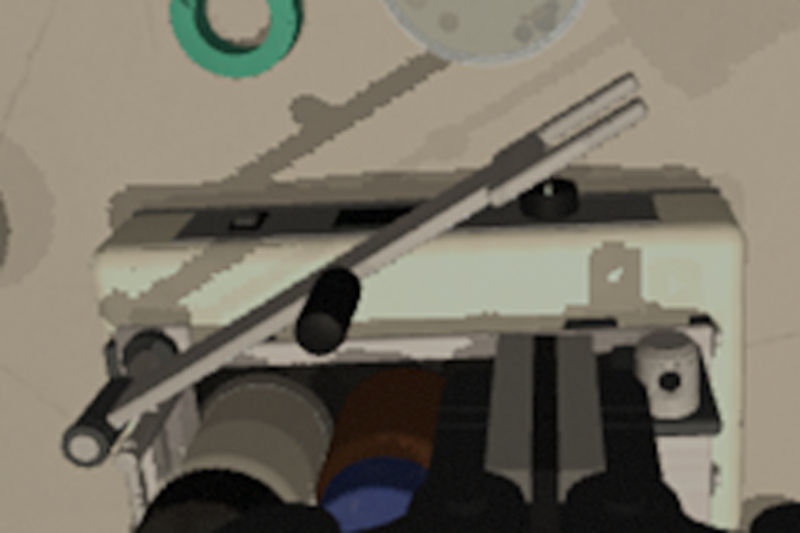

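Run:
```python
from h import *
f=pickle.load(open("w1.pkl","rb"))
c=lambda u,v:(90+u*.3,140+v*.3)
pin=atz(f,*c(671,381),134); hin=atz(f,*c(86,447),147); print(pin,hin)
d=pin-hin; print("yaw",np.degrees(np.arctan2(d[1],d[0])-np.arctan2(200,-10)),np.hypot(*d[:2]))
post=atz(f,*c(322,333),175);print("post",post, np.hypot(*(post-hin)[:2]), np.degrees(np.arctan2(*(post-hin)[1::-1])))
a=atz(f,*c(118,255),66);b=atz(f,*c(735,235),66);print(a,b)
a=atd(f,*c(150,252));b=atd(f,*c(700,238));print(a,b)
```

```text
[519.70878279 348.15793085 134.        ] [524.04772058 148.21223384 147.        ]
yaw -1.619248638084615 199.99277020981566
post [473.81998998 240.82250049 175.        ] 105.35410011661884 118.47345470698374
[486.06476914 136.30231624  66.        ] [494.33881372 381.71820741  66.        ]
[488.45422192 146.22407255  58.61528413] [497.26852771 368.66765117  59.48953946]
```

Run:
```python
from h import *
go([425,244,152],1.541)
```

```text
trans [-0.0955 -0.3269  0.8965] rot [ 0.0002  0.     -0.0493]
```

Request:
carry_out:
  moves:
    - {"delta_rot": [0, 0, -0.05], "translation": [-0.0955, -0.327, 0.25], "hand": -1}
    - {"delta_rot": [0, 0, -0.05], "translation": [-0.0955, -0.327, 0.35], "hand": -1}
    - {"delta_rot": [0, 0, -0.05], "translation": [-0.0955, -0.327, 0.6], "hand": -1}
    - {"delta_rot": [0, 0, -0.05], "translation": [-0.0955, -0.327, 0.8], "hand": -1}
    - {"delta_rot": [0, 0, -0.05], "translation": [-0.0955, -0.327, 0.9], "hand": -1}
    - {"delta_rot": [0, 0, -0.05], "translation": [-0.0955, -0.327, 0.9], "hand": -1}

```text
clock: 4.15
ee_pos: [424.9, 243.3, 150.3]
tcp_rot: [-3.141, -0.002, 3.111]
force: [0.6, -0.1, -0.3]
gripper_width: -0.003
```

Run:
```python
from h import *
go([502,253,152],1.541)
```

```text
trans [-0.3838  0.0599 -0.0093] rot [-0.0012 -0.003  -0.0005]
```

Request:
carry_out:
  moves:
    - {"delta_rot": [0, 0, 0], "translation": [-0.1, 0.0, -0.009], "hand": -1}
    - {"delta_rot": [0, 0, 0], "translation": [-0.14, 0.005, -0.009], "hand": -1}
    - {"delta_rot": [0, 0, 0], "translation": [-0.18, 0.01, -0.009], "hand": -1}
    - {"delta_rot": [0, 0, 0], "translation": [-0.22, 0.02, -0.009], "hand": -1}
    - {"delta_rot": [0, 0, 0], "translation": [-0.26, 0.03, -0.009], "hand": -1}
    - {"delta_rot": [0, 0, 0], "translation": [-0.29, 0.04, -0.009], "hand": -1}
    - {"delta_rot": [0, 0, 0], "translation": [-0.32, 0.05, -0.009], "hand": -1}
    - {"delta_rot": [0, 0, 0], "translation": [-0.35, 0.06, -0.009], "hand": -1}
    - {"delta_rot": [0, 0, 0], "translation": [-0.38, 0.06, -0.009], "hand": -1}
    - {"delta_rot": [0, 0, 0], "translation": [-0.38, 0.06, -0.009], "hand": -1}

```text
clock: 5.4
ee_pos: [502.3, 252.9, 153.1]
tcp_rot: [3.141, 0.0, 3.111]
force: [-0.5, 0.3, 1.0]
gripper_width: -0.002
```

Run:
```python
from h import *
f=snap("wrist","w2")
cv2.imwrite("pics/w2c.png",cv2.resize(f["pixels"][60:320,40:460,::-1],(800,495),interpolation=cv2.INTER_CUBIC))
```

```text
(no output)
```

View pics/w2c.png

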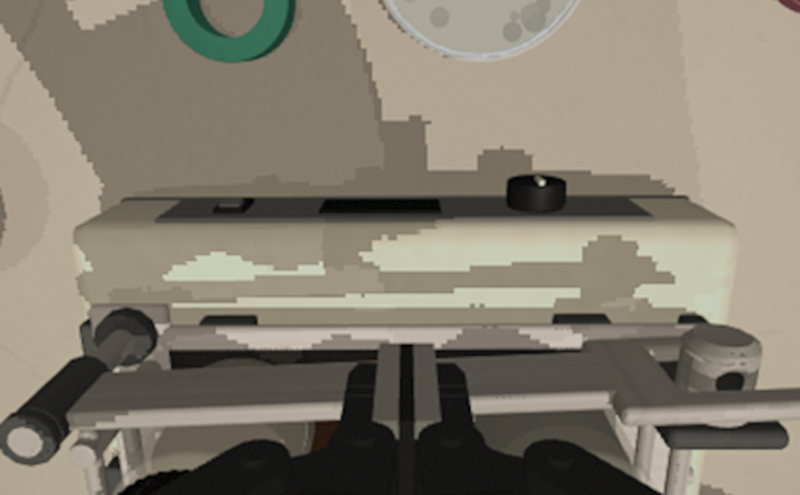

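Request:
carry_out:
  moves:
    - {"delta_rot": [0, 0, 0], "translation": [-0.01, 0, 0], "hand": -1}
    - {"delta_rot": [0, 0, 0], "translation": [-0.02, 0, 0], "hand": -1}
    - {"delta_rot": [0, 0, 0], "translation": [-0.026, 0, 0], "hand": -1}
    - {"delta_rot": [0, 0, 0], "translation": [-0.026, 0, 0], "hand": -1}

```text
clock: 5.95
ee_pos: [507.1, 252.7, 153.1]
tcp_rot: [3.142, 0.0, 3.111]
force: [0.7, 0.1, -0.1]
gripper_width: -0.001
```

Request:
carry_out:
  moves:
    - {"delta_rot": [0, 0, 0], "translation": [-0.006, 0, 0], "hand": -1}
    - {"delta_rot": [0, 0, 0], "translation": [-0.01, 0, 0], "hand": -1}
    - {"delta_rot": [0, 0, 0], "translation": [-0.01, 0, 0], "hand": -1}

```text
clock: 6.32
ee_pos: [507.9, 252.7, 153.1]
tcp_rot: [-3.141, -0.002, 3.111]
force: [-6.3, 0.7, 3.9]
gripper_width: 0.002
```

Request:
carry_out:
  moves:
    - {"delta_rot": [0, 0, 0], "translation": [-0.006, 0, 0], "hand": -1}
    - {"delta_rot": [0, 0, 0], "translation": [-0.006, 0, 0], "hand": -1}

```text
clock: 6.58
ee_pos: [508.0, 252.7, 153.0]
tcp_rot: [-3.141, -0.005, 3.111]
force: [-12.4, 1.3, 7.8]
gripper_width: -0.006
```

Request:
carry_out:
  moves:
    - {"delta_rot": [0, 0, 0], "translation": [0.1, 0, 0], "hand": -1}
    - {"delta_rot": [0, 0, 0], "translation": [0.3, 0, -0.2], "hand": -1}
    - {"delta_rot": [0, 0, 0], "translation": [0.5, 0.15, -0.5], "hand": -1}
    - {"delta_rot": [0, 0, 0], "translation": [0.55, 0.3, -0.7], "hand": -1}
    - {"delta_rot": [0, 0, 0], "translation": [0.55, 0.3, -0.7], "hand": -1}
    - {"delta_rot": [0, 0, 0], "translation": [0.55, 0.3, -0.7], "hand": -1}

```text
clock: 7.32
ee_pos: [401.9, 315.9, 292.7]
tcp_rot: [-3.141, 0.0, 3.112]
force: [0.3, -0.6, -0.4]
gripper_width: 0.003
```

Run:
```python
from h import *
print(tool()[0])
f=snap("wrist","w3")
cv2.imwrite("pics/w3c.png",cv2.resize(f["pixels"][120:320,80:400,::-1],(800,500),interpolation=cv2.INTER_CUBIC))
```

```text
[401.93744975 315.86053012 292.7499786 ]
```

View pics/w3c.png

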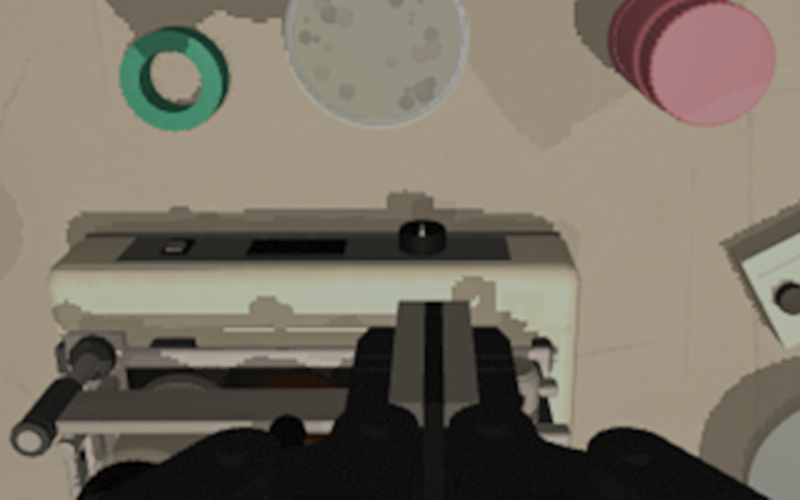

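Request:
carry_out:
  moves:
    - {"delta_rot": [0, 0, 0], "translation": [-0.1, -0.3, -0.1], "hand": -1}
    - {"delta_rot": [0, 0, 0], "translation": [-0.1, -0.45, -0.1], "hand": -1}
    - {"delta_rot": [0, 0, 0], "translation": [-0.1, -0.45, -0.1], "hand": -1}
    - {"delta_rot": [0, 0, 0], "translation": [-0.1, -0.45, -0.1], "hand": -1}

```text
clock: 7.88
ee_pos: [419.5, 225.2, 312.3]
tcp_rot: [-3.141, -0.001, 3.11]
force: [0.4, 0.1, -0.1]
gripper_width: 0.002
```

Run:
```python
from h import *
print(tool()[0])
f=snap("wrist","w4")
print(proj(f,[[520,348.2,134]]))
cv2.imwrite("pics/w4c.png",cv2.resize(f["pixels"][180:330,200:440,::-1],(800,500),interpolation=cv2.INTER_CUBIC))
```

```text
[419.53178784 225.1955556  312.25633456]
[[368.68432697 254.36407179]]
```

View pics/w4c.png

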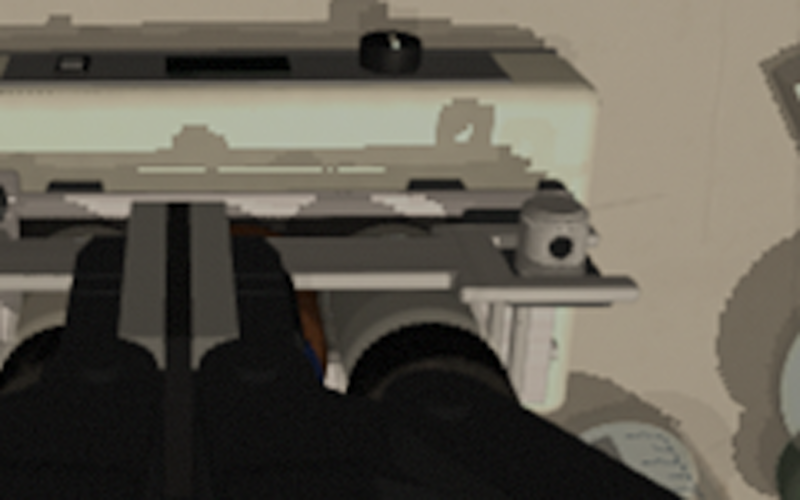

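Run:
```python
from h import *
p,r=tool()
go([500,30,330],0.76);
go([612,-170,330],0.0,frompos=[500,30,330],fromrot=R.from_euler("xyz",[np.pi,0,.76+np.pi/2]))
```

```text
trans [-0.4328 -0.9652 -0.0885] rot [-9.000e-04 -1.300e-03  9.929e-01]
trans [-1.1106 -0.283  -0.    ] rot [ 0.     -0.      0.9677]
```

Request:
carry_out:
  moves:
    - {"delta_rot": [0, 0, 0.2], "translation": [-0.43, -0.965, -0.09], "hand": 0.4}
    - {"delta_rot": [0, 0, 0.4], "translation": [-0.43, -0.965, -0.09], "hand": 0.4}
    - {"delta_rot": [0, 0, 0.7], "translation": [-0.43, -0.965, -0.09], "hand": 0.4}
    - {"delta_rot": [0, 0, 0.99], "translation": [-0.43, -0.965, -0.09], "hand": 0.4}
    - {"delta_rot": [0, 0, 0.99], "translation": [-0.43, -0.965, -0.09], "hand": 0.4}
    - {"delta_rot": [0, 0, 0.99], "translation": [-0.43, -0.965, -0.09], "hand": 0.4}

```text
clock: 8.68
ee_pos: [499.6, 30.3, 330.5]
tcp_rot: [-3.141, -0.001, 2.334]
force: [-0.6, 0.7, 0.5]
gripper_width: 0.7
```

Request:
carry_out:
  moves:
    - {"delta_rot": [0, 0, 0.25], "translation": [-0.99, -0.28, 0], "hand": 0.4}
    - {"delta_rot": [0, 0, 0.5], "translation": [-0.99, -0.28, 0], "hand": 0.4}
    - {"delta_rot": [0, 0, 0.75], "translation": [-0.99, -0.28, 0], "hand": 0.4}
    - {"delta_rot": [0, 0, 0.96], "translation": [-0.99, -0.28, 0], "hand": 0.4}
    - {"delta_rot": [0, 0, 0.96], "translation": [-0.99, -0.28, 0], "hand": 0.4}
    - {"delta_rot": [0, 0, 0.96], "translation": [-0.99, -0.28, 0], "hand": 0.4}
    - {"delta_rot": [0, 0, 0.96], "translation": [-0.99, -0.28, 0], "hand": 0.4}

```text
clock: 9.55
ee_pos: [595.5, -150.6, 331.5]
tcp_rot: [3.141, 0.0, 1.584]
force: [-0.3, -0.1, -0.1]
gripper_width: 0.7
```

Run:
```python
from h import *
print(tool()[0])
go([612,-200,280],0.0)
```

```text
[ 595.49598077 -150.62792437  331.46074401]
trans [-0.2479  0.0792  0.2573] rot [0.0005 0.     0.0166]
```

Request:
carry_out:
  moves:
    - {"delta_rot": [0, 0, 0.0166], "translation": [-0.248, 0.08, 0.25], "hand": 0.4}
    - {"delta_rot": [0, 0, 0.0166], "translation": [-0.248, 0.08, 0.25], "hand": 0.4}
    - {"delta_rot": [0, 0, 0.0166], "translation": [-0.248, 0.08, 0.25], "hand": 0.4}

```text
clock: 9.93
ee_pos: [612.0, -201.0, 281.0]
tcp_rot: [-3.141, -0.001, 1.567]
force: [0.3, 0.2, 0.3]
gripper_width: 0.697
```

Run:
```python
from h import *
print(tool()[0])
f=snap("wrist","w5")
for t in ("clip","clip_loop","small_clip","rack"):
    print(t,[( np.round(d["at"],1),round(d["score"],2)) for d in bot.place_of(t,f)][:2])
cv2.imwrite("pics/w5c.png",cv2.resize(f["pixels"][40:340,56:456,::-1],(800,600),interpolation=cv2.INTER_CUBIC))
```

```text
[ 612.01878649 -201.00588801  281.01701765]
clip [(array([ 592.8, -226. ,    9.1]), 0.84), (array([ 601.5, -220.9,   44.2]), 0.42)]
clip_loop [(array([ 616.7, -223.1,   93. ]), 0.69)]
small_clip [(array([ 585.7, -289.2,   11.1]), 0.59)]
rack [(array([ 604.5, -256.2,    4.3]), 0.63), (array([ 615. , -223.9,   95.7]), 0.22)]
```

View pics/w5c.png

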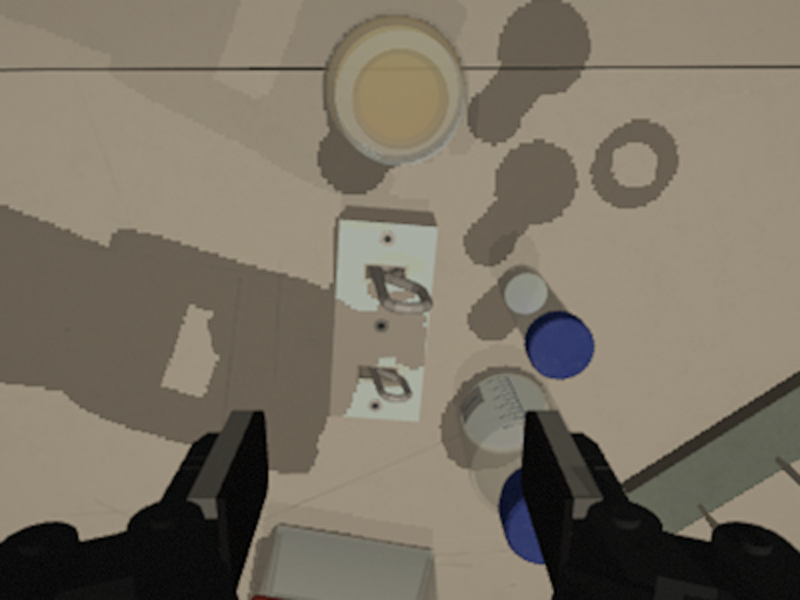

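```bash
cat >> h.py <<'E'
def clipmodel(n=12):
    pts=[[0,0,z] for z in np.linspace(0,74,12)]
    # loop: centre x=11, wire centre half width 11, sides z 74..92
    a=np.linspace(0,np.pi,13)
    pts+=[[0,0,z] for z in np.linspace(74,92,4)]+[[11-11*np.cos(t),0,92+11*np.sin(t)] for t in a]+[[22,0,z] for z in np.linspace(92,74,4)]
    pts+=[[7,0,48],[14,0,36],[7,0,24],[14.5,0,10]]
    return np.array(pts,float)
def clipR(yaw,lean_x,lean_y):
    "lean_x: tilt of top toward clip +x, lean_y toward clip +y"
    return R.from_euler("z",yaw)*R.from_rotvec([-lean_y,lean_x,0])
def draw(f,pos,Rt,box,k,name):
    im=cv2.resize(f["pixels"][box[1]:box[3],box[0]:box[2],::-1],None,fx=k,fy=k,interpolation=cv2.INTER_CUBIC).copy()
    if pos is not None:
        q=(proj(f,Rt.apply(clipmodel())+pos)+.5-[box[0],box[1]])*k-.5
        cv2.polylines(im,[np.round(q).astype(np.int32).reshape(-1,1,2)],False,(0,0,255),1)
    cv2.imwrite(f"pics/{name}.png",im)
E
python3 - <<'E'
from h import *
f=pickle.load(open("w5.pkl","rb"))
c=lambda u,v:(56+u*.5,40+v*.5)
a=atz(f,*c(387,239),50);b=atz(f,*c(375,406),50);print(a,b,"rack yaw",np.degrees(np.arctan2(*(a-b)[1::-1]))-90,(a+b)/2)
yaw=np.arctan2(*(a-b)[1::-1])-np.pi/2
m=(a+b)/2; sl=m[:2]+R.from_euler("z",yaw).apply([0,32,0])[:2];print("slot centre",sl)
pos=np.array([sl[0]-7,sl[1],10]);print(atd(f,*c(423,300)),atd(f,*c(375,272)))
draw(f,pos,clipR(yaw,0,0),(210,140,290,250),7,"m1")
draw(f,None,None,(210,140,290,250),7,"m0")
E
```

```text
[ 607.84149161 -203.61300129   50.        ] [ 599.56471296 -310.09960954   50.        ] rack yaw -4.44443631596566 [ 603.70310229 -256.85630542   50.        ]
slot centre [ 606.18285522 -224.95253095]
[ 626.40027056 -222.20883854  107.48661951] [ 601.05484413 -219.97413864   62.05821251]
```

View pics/m1.png

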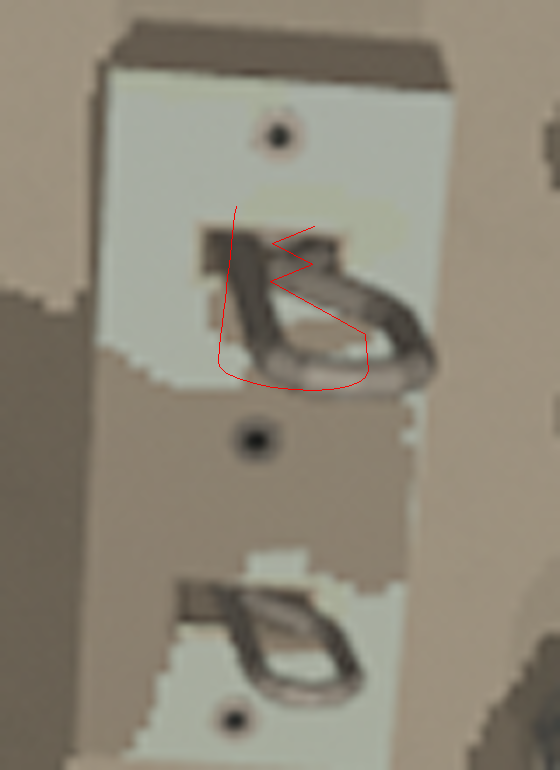

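View pics/m0.png

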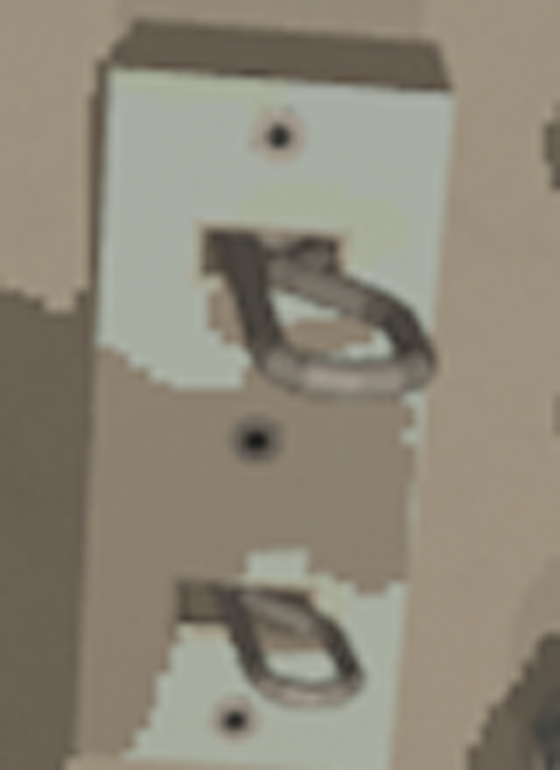

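Run:
```python
from h import *
f=pickle.load(open("w5.pkl","rb"))
pos0=np.array([606.2-7,-225,10]);yaw=-.0776
i=0
for px,lx,ly,yw in [(3,.1,0,-.0776),(3,.1,-.04,-.12),(1,.12,0.03,-.12)]:
    draw(f,pos0+[px,0,0],clipR(yw,lx,ly),(230,165,285,205),7,f"k{i}"); i+=1
cv2.imwrite("pics/k.png",np.vstack([cv2.imread(f"pics/k{j}.png") for j in range(2)]))
```

```text
(no output)
```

View pics/k.png

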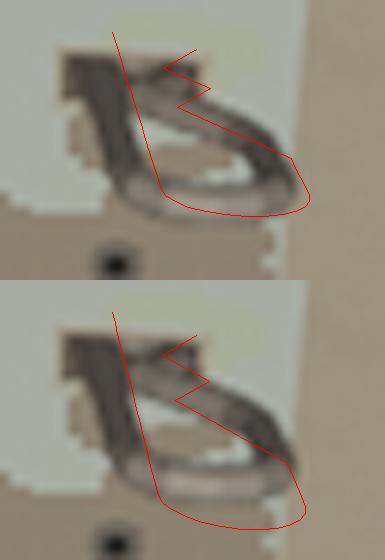

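Run:
```python
from h import *
f=pickle.load(open("w5.pkl","rb"))
pos0=np.array([606.2-7,-225,10]);yaw=-.0776
i=0
for px,py,lx,ly,yw in [(-2,2,.09,0,-.0776),(-2,0,.1,0.04,-.03),(-2,0,.08,0.03,-.06)]:
    draw(f,pos0+[px,py,0],clipR(yw,lx,ly),(230,165,285,205),7,f"k{i}"); i+=1
cv2.imwrite("pics/k.png",np.vstack([np.hstack([cv2.imread(f"pics/k{j}.png") for j in range(2)]),np.hstack([cv2.imread(f"pics/k{j}.png") for j in (2,2)])]))
```

```text
(no output)
```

View pics/k.png

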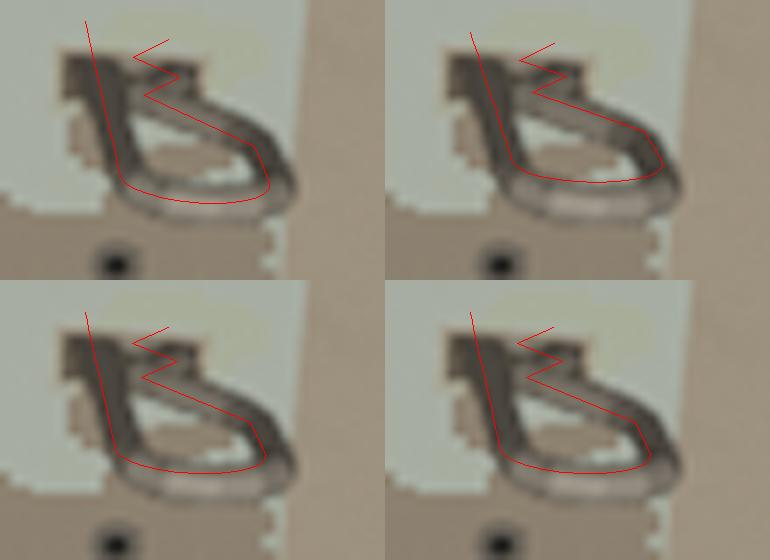

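Run:
```python
from h import *
Rt=clipR(-.078,.10,0);pos=np.array([598.7,-223,10])
T=pos+Rt.apply([11,0,68]);print(T)
go(T,-.078,tilt=[.0078,.0997,0])
U=pos+Rt.apply([11,0,148]);print(U);go(U,-.078,tilt=[.0078,.0997,0])
```

```text
[ 616.37979952 -224.38182785   76.56211566]
trans [-0.1179  0.0195  1.0287] rot [0.1293 0.0054 0.0951]
[ 624.34218971 -225.00415688  156.16244888]
trans [-0.1211  0.0599  0.6308] rot [0.1293 0.0054 0.0951]
```

Request:
carry_out:
  moves:
    - {"delta_rot": [0.129, 0.005, 0.095], "translation": [-0.12, 0.06, 0.3], "hand": 0.4}
    - {"delta_rot": [0.129, 0.005, 0.095], "translation": [-0.12, 0.06, 0.63], "hand": 0.4}
    - {"delta_rot": [0.129, 0.005, 0.095], "translation": [-0.12, 0.06, 0.63], "hand": 0.4}
    - {"delta_rot": [0.129, 0.005, 0.095], "translation": [-0.12, 0.06, 0.63], "hand": 0.4}

```text
clock: 10.68
ee_pos: [624.7, -225.4, 157.1]
tcp_rot: [-3.042, 0.0, 1.492]
force: [0.1, -0.1, 0.4]
gripper_width: 0.699
```

Run:
```python
from h import *
f=snap("wrist","w6"); print(tool()[0])
pos=np.array([598.7,-223,10])
draw(f,pos,clipR(-.078,.10,0),(180,110,340,260),5,"m6")
Rt=clipR(-.078,.10,0)
go(pos+Rt.apply([11,0,68]),-.078,tilt=[.0078,.0997,0])
```

```text
[ 624.97666024 -225.54469746  158.01896083]
trans [ 0.0028 -0.0033  0.4096] rot [ 0.0028  0.0012 -0.0008]
```

View pics/m6.png

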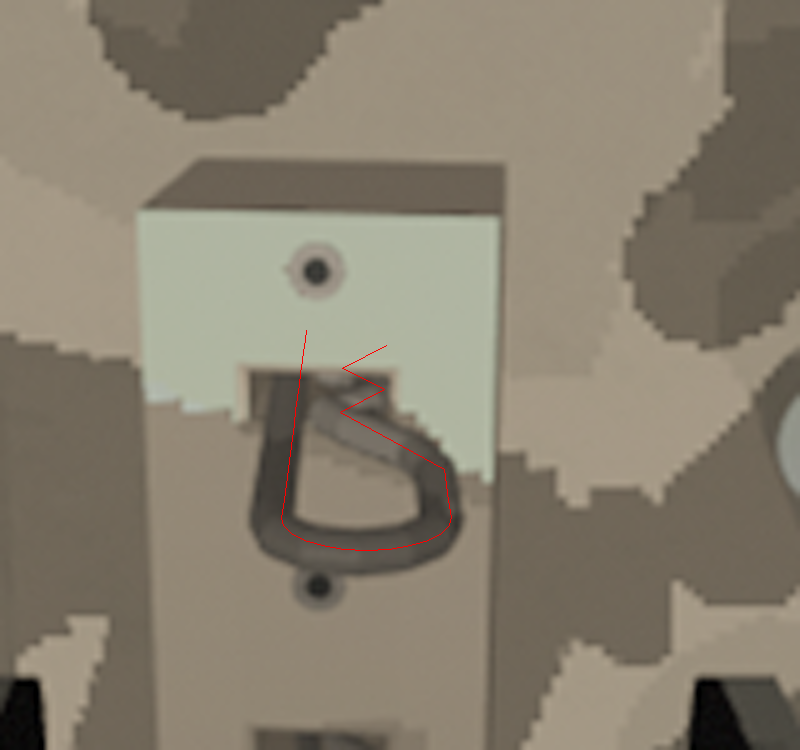

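Run:
```python
from h import *
f=pickle.load(open("w6.pkl","rb"))
pos=np.array([596.8,-224,10])
for i,(lx,ly) in enumerate([(.1,0),(.09,-.02)]):
    draw(f,pos,clipR(-.078,lx,ly),(220,170,280,230),6,f"k{i}")
cv2.imwrite("pics/k.png",np.hstack([cv2.imread(f"pics/k{j}.png") for j in range(2)]))
Rt=clipR(-.078,.10,0)
go(pos+Rt.apply([11,0,68]),-.078,tilt=[.0078,.0997,0])
```

```text
trans [-0.0029 -0.0124  0.4105] rot [ 0.0028  0.0012 -0.0008]
```

View pics/k.png

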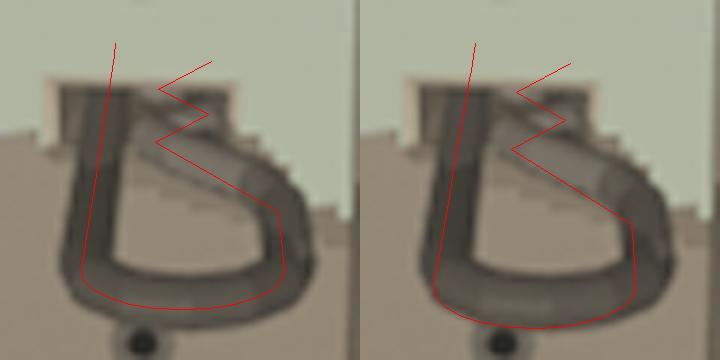

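Request:
carry_out:
  moves:
    - {"delta_rot": [0, 0, 0], "translation": [-0.003, -0.008, 0.2], "hand": 0.4}
    - {"delta_rot": [0, 0, 0], "translation": [-0.003, -0.008, 0.33], "hand": 0.4}
    - {"delta_rot": [0, 0, 0], "translation": [-0.003, -0.008, 0.4], "hand": 0.4}
    - {"delta_rot": [0, 0, 0], "translation": [-0.003, -0.008, 0.41], "hand": 0.4}
    - {"delta_rot": [0, 0, 0], "translation": [-0.003, -0.008, 0.41], "hand": 0.4}

```text
clock: 11.35
ee_pos: [614.8, -225.5, 75.1]
tcp_rot: [-3.042, 0.001, 1.492]
force: [-0.6, 0.4, -0.4]
gripper_width: 0.702
```

Run:
```python
from h import *
f=snap("wrist","w7"); print(tool()[0])
draw(f,np.array([597.6,-224,10]),clipR(-.078,.1,0),(150,110,350,310),3,"m7")
```

```text
[ 614.78475588 -225.46680064   75.06012746]
```

View pics/m7.png

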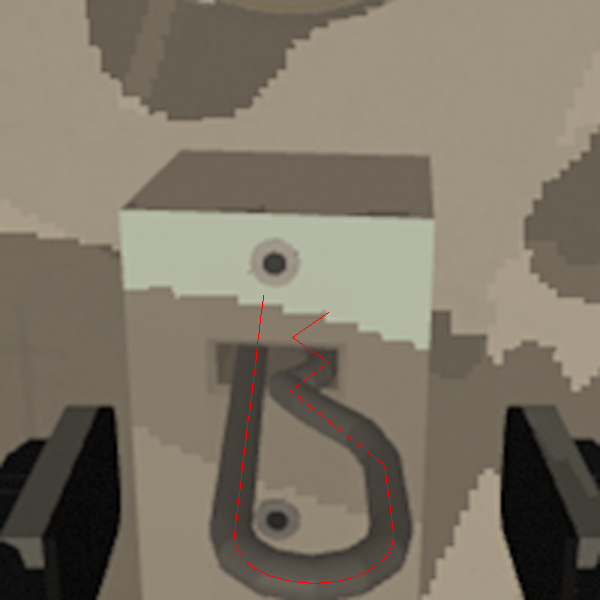

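Request:
carry_out:
  moves:
    - {"delta_rot": [0, 0, 0], "translation": [0, 0, 0], "hand": -1}
    - {"delta_rot": [0, 0, 0], "translation": [0, 0, 0], "hand": -1}
    - {"delta_rot": [0, 0, 0], "translation": [0, 0, 0], "hand": -1}
    - {"delta_rot": [0, 0, 0], "translation": [0, 0, 0], "hand": -1}
  force: 70

```text
clock: 11.9
ee_pos: [614.4, -225.4, 74.1]
tcp_rot: [-3.041, 0.0, 1.492]
force: [0.1, -0.4, 5.7]
gripper_width: 0.305
```

Run:
```python
from h import *
f=snap("wrist","w8"); print(tool()[0])
draw(f,None,None,(170,110,340,310),3,"m8")
# untilt about tip
p,r=tool(); tip=p+r.apply([0,0,0])+ (r*R.from_euler("x",np.pi)).apply([0,0,0])
```

```text
[ 614.37389881 -225.36288675   74.12733138]
```

View pics/m8.png

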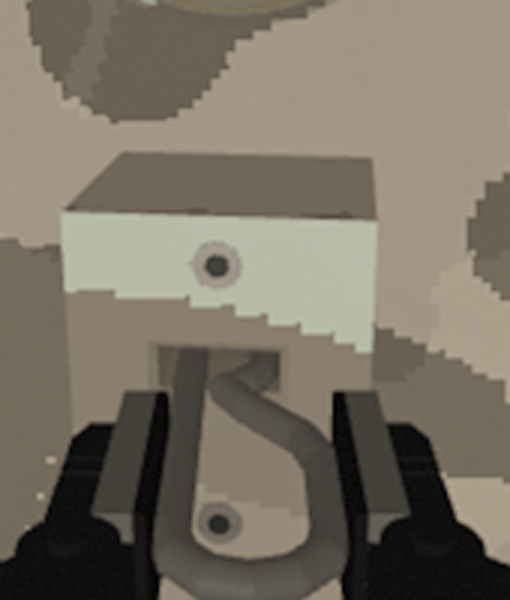

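Request:
carry_out:
  moves:
    - {"delta_rot": [0, 0, 0], "translation": [0, 0, -0.02], "hand": -1}
    - {"delta_rot": [-0.04, 0, 0], "translation": [0, -0.011, -0.024], "hand": -1}
    - {"delta_rot": [-0.08, 0, 0], "translation": [0, -0.022, -0.024], "hand": -1}
    - {"delta_rot": [-0.126, 0, 0], "translation": [0, -0.034, -0.024], "hand": -1}
    - {"delta_rot": [-0.126, 0, 0], "translation": [0, -0.034, -0.024], "hand": -1}
  force: 80

```text
clock: 12.58
ee_pos: [608.0, -224.8, 79.3]
tcp_rot: [-3.14, -0.0, 1.491]
force: [3.0, -0.5, -1.4]
gripper_width: 0.296
```

Run:
```python
from h import *
f=snap("wrist","w9"); print(bot.state()["force"])
draw(f,None,None,(170,110,340,310),3,"m9")
```

```text
[ 1.92668108  0.23594874 -0.6710222 ]
```

View pics/m9.png

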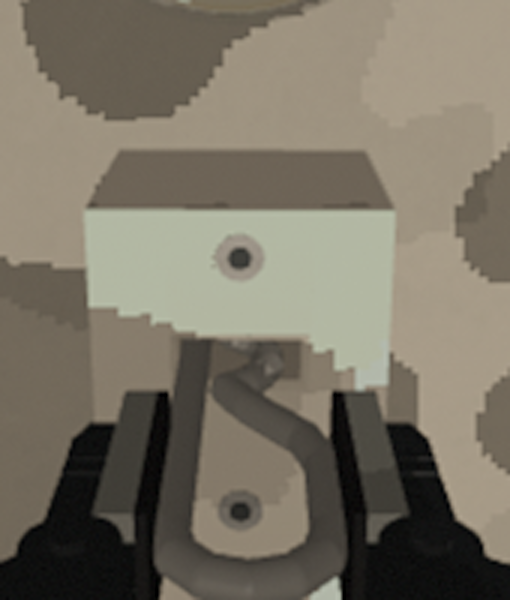

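Request:
carry_out:
  moves:
    - {"delta_rot": [0, 0, 0], "translation": [0, 0.003, -0.05], "hand": -1}
    - {"delta_rot": [0, 0, 0], "translation": [0, 0.004, -0.12], "hand": -1}
    - {"delta_rot": [0, 0, 0], "translation": [0, 0.004, -0.2], "hand": -1}
    - {"delta_rot": [0, 0, 0], "translation": [0, 0.004, -0.3], "hand": -1}

```text
clock: 13.12
ee_pos: [608.6, -224.8, 140.5]
tcp_rot: [-3.139, -0.0, 1.492]
force: [0.6, -0.8, -1.1]
gripper_width: 0.297
```

Request:
carry_out:
  moves:
    - {"delta_rot": [0, 0, 0], "translation": [0, 0, -0.3], "hand": -1}
    - {"delta_rot": [0, 0, 0], "translation": [0, 0, -0.6], "hand": -1}
    - {"delta_rot": [0, 0, 0], "translation": [0, 0, -0.9], "hand": -1}
    - {"delta_rot": [0, 0, 0], "translation": [0, 0, -0.95], "hand": -1}
    - {"delta_rot": [0, 0, 0], "translation": [0, 0, -0.95], "hand": -1}

```text
clock: 13.75
ee_pos: [608.9, -224.8, 329.6]
tcp_rot: [-3.14, 0.0, 1.492]
force: [0.2, 0.9, -1.9]
gripper_width: 0.297
```

Run:
```python
from h import *
f=snap("wrist","w10"); s=bot.state();print(s["force"],s["ee_pos"])
draw(f,None,None,(170,110,340,384),2,"m10")
go([500,30,330],0.68)
```

```text
[ 0.54012116  0.10804277 -2.33715032] [ 608.69455932 -224.68646779  328.22105063]
trans [ 1.2265 -0.6424 -0.0054] rot [-0.0044 -0.0029 -0.9665]
```

View pics/m10.png

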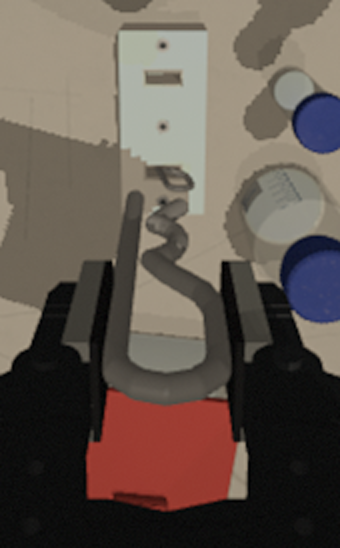

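```bash
cat >> h.py <<'E'
def held(p,r,a,b,c,rx=0,ry=0,rz=0):
    "clip tip at tool (a,b,c); small tilts about clip axes"
    B=R.from_matrix(np.array([[0,1,0],[1,0,0],[0,0,-1.]]))  # clip axes in tool cols: x->ty,y->tx,z->-tz
    return p+r.apply([a,b,c]), r*B*R.from_euler("xyz",[rx,ry,rz])
E
python3 - <<'E'
from h import *
f=pickle.load(open("w10.pkl","rb")); p,r=tool()
i=0
for a,b,c,rx,ry in [(0,-11,68,0,0),(2,-11,68,0,0),(0,-11,68,.05,0)]:
    P,Q=held(p,r,a,b,c,rx,ry)
    draw(f,P,Q,(210,190,300,320),4,f"k{i}");i+=1
cv2.imwrite("pics/k.png",np.hstack([cv2.imread(f"pics/k{j}.png") for j in range(2)]))
E
```

```text
(no output)
```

View pics/k.png

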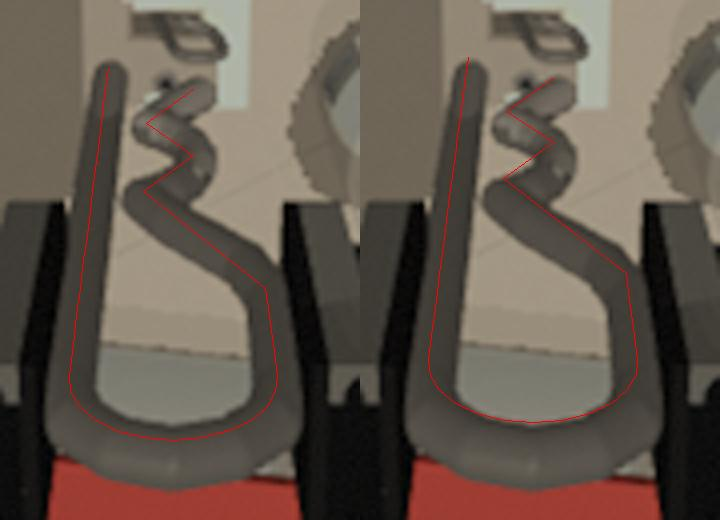

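```bash
cat >> h.py <<'E'
from scipy.optimize import least_squares
def segd(P,A,B):
    d=B-A; t=np.clip(((P[:,None]-A)*d).sum(-1)/(d*d).sum(-1),0,1)
    return np.linalg.norm(P[:,None]-A-t[...,None]*d,axis=-1).min(1)
def fitclip(f,p,r,ends=True,ylim=13.2):
    Rc,t,K=cam(f); z=f["range_z"]; v,u=np.mgrid[0:384,0:512]
    X=np.stack([(u-K[0,2])/K[0,0]*z,(v-K[1,2])/K[1,1]*z,z],-1)[z>0]
    W=(X-t)@Rc; T=r.inv().apply(W-p)     # tool frame
    m=(abs(T[:,0])<9)&(abs(T[:,1])<ylim)&(T[:,2]<72)&(T[:,2]>-42)
    T=T[m]; M=clipmodel(); A,B=M[:32],M[1:33]
    C=np.array([[22,0,74],[17,0,62],[7,0,48],[11,0,42],[14,0,36],[11,0,30],[7,0,24],[11,0,17],[14.5,0,10]],float)
    A=np.vstack([M[:32],C[:-1]]);B=np.vstack([M[1:33],C[1:]])
    BB=np.array([[0,1,0],[1,0,0],[0,0,-1.]])
    def res(x):
        q=(R.from_matrix(BB)*R.from_euler("xyz",x[3:])).inv().apply(T-x[:3]); return segd(q,A,B)-3
    s=least_squares(res,[0,-11,68,0,0,0],loss="soft_l1",f_scale=.8,x_scale=[1,1,1,.02,.02,.02])
    return s.x,len(T),np.median(abs(res(s.x))),T
E
python3 - <<'E'
from h import *
f=pickle.load(open("w10.pkl","rb")); p,r=tool()
x,n,e,T=fitclip(f,p,r);print(np.round(x,3),n,e, T.min(0),T.max(0))
P,Q=held(p,r,*x);draw(f,P,Q,(210,190,300,320),4,"k")
E
```

```text
h.py:48: RuntimeWarning: invalid value encountered in divide
  d=B-A; t=np.clip(((P[:,None]-A)*d).sum(-1)/(d*d).sum(-1),0,1)
Traceback (most recent call last):
  File "h.py", line 61, in fitclip
    s=least_squares(res,[0,-11,68,0,0,0],loss="soft_l1",f_scale=.8,x_scale=[1,1,1,.02,.02,.02])
ValueError: Residuals are not finite in the initial point.
```

```bash
sed -i 's#(d\*d).sum(-1),0,1)#np.maximum((d*d).sum(-1),1e-9),0,1)#' h.py
python3 - <<'E'
from h import *
f=pickle.load(open("w10.pkl","rb")); p,r=tool()
x,n,e,T=fitclip(f,p,r);print(np.round(x,3),n,e, T.min(0),T.max(0))
P,Q=held(p,r,*x);draw(f,P,Q,(210,190,300,320),4,"k")
E
```

```text
[ 1.8400e+00 -9.7300e+00  5.8929e+01  4.0000e-03 -1.5000e-02  2.2500e-01] 3630 0.6538783214814958 [ -8.92846689 -13.18252502 -41.99091859] [ 8.99021122 13.18402853 60.96842803]
```

View pics/k.png

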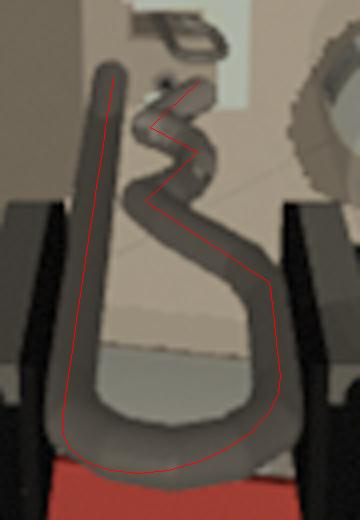

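```bash
sed -i 's#m=(abs(T\[:,0\])<9).*#m=(abs(T[:,0])<8)\&(T[:,2]<72)\&(T[:,2]>-48)\&(abs(T[:,1])<np.where(T[:,2]>3,15,9))#' h.py
python3 - <<'E'
from h import *
f=pickle.load(open("w10.pkl","rb")); p,r=tool()
x,n,e,T=fitclip(f,p,r);print(np.round(x,3),n,e, T.min(0),T.max(0))
P,Q=held(p,r,*x);draw(f,P,Q,(210,190,300,320),4,"k")
E
```

```text
[ 1.3600e+00 -9.7680e+00  6.3666e+01 -1.0000e-03 -1.1000e-02 -2.0000e-03] 2314 0.26427192928275245 [ -1.43073162 -13.17449785 -43.18617654] [ 5.28367886  8.99390151 60.96842803]
```

View pics/k.png

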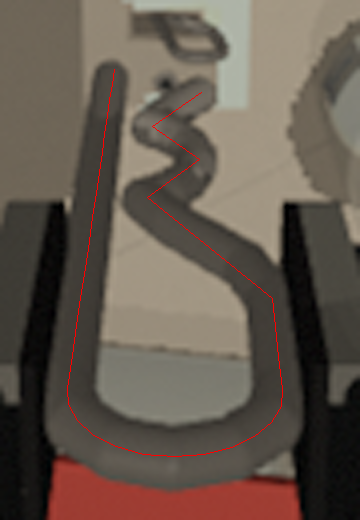

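Request:
carry_out:
  moves:
    - {"delta_rot": [0, 0, -0.24], "translation": [1, -0.55, 0], "hand": -1}
    - {"delta_rot": [0, 0, -0.48], "translation": [1, -0.55, 0], "hand": -1}
    - {"delta_rot": [0, 0, -0.72], "translation": [1, -0.55, 0], "hand": -1}
    - {"delta_rot": [0, 0, -0.97], "translation": [1, -0.55, 0], "hand": -1}
    - {"delta_rot": [0, 0, -0.97], "translation": [1, -0.55, 0], "hand": -1}

```text
clock: 14.42
ee_pos: [513.9, -14.7, 328.2]
tcp_rot: [-3.138, -0.004, 2.259]
force: [1.0, 0.9, -1.8]
gripper_width: 0.297
```

Run:
```python
from h import *
print(tool()[0]); go([521,200,330],1.2)
go([521,358,330],1.541,frompos=[521,200,330],fromrot=R.from_euler("xyz",[np.pi,0,1.2+np.pi/2]))
```

```text
[513.86230313 -14.70696828 328.24274995]
trans [ 0.8068  0.7091 -0.0078] rot [-0.0028 -0.0061 -0.6521]
trans [0.2863 0.7363 0.    ] rot [-0.      0.     -0.4342]
```

Request:
carry_out:
  moves:
    - {"delta_rot": [-0.003, -0.006, -0.16], "translation": [0.8, 0.71, -0.01], "hand": -1}
    - {"delta_rot": [-0.003, -0.006, -0.32], "translation": [0.8, 0.71, -0.01], "hand": -1}
    - {"delta_rot": [-0.003, -0.006, -0.48], "translation": [0.8, 0.71, -0.01], "hand": -1}
    - {"delta_rot": [-0.003, -0.006, -0.65], "translation": [0.8, 0.71, -0.01], "hand": -1}
    - {"delta_rot": [-0.003, -0.006, -0.65], "translation": [0.8, 0.71, -0.01], "hand": -1}

```text
clock: 15.05
ee_pos: [524.7, 197.8, 329.7]
tcp_rot: [-3.14, 0.0, 2.765]
force: [0.4, -0.3, -1.5]
gripper_width: 0.297
```

Request:
carry_out:
  moves:
    - {"delta_rot": [0, 0, -0.22], "translation": [0.28, 0.73, 0], "hand": -1}
    - {"delta_rot": [0, 0, -0.43], "translation": [0.28, 0.73, 0], "hand": -1}
    - {"delta_rot": [0, 0, -0.43], "translation": [0.28, 0.73, 0], "hand": -1}
    - {"delta_rot": [0, 0, -0.43], "translation": [0.28, 0.73, 0], "hand": -1}
    - {"delta_rot": [0, 0, -0.43], "translation": [0.28, 0.73, 0], "hand": -1}

```text
clock: 15.68
ee_pos: [526.9, 351.6, 330.7]
tcp_rot: [-3.14, 0.002, 3.099]
force: [0.4, -0.0, -0.8]
gripper_width: 0.298
```

Run:
```python
from h import *
print(tool()[0]); go([521.6,358,216],1.541)
```

```text
[526.86064633 351.63739467 330.66688089]
trans [0.0286 0.0315 0.5732] rot [-0.0019  0.0022 -0.0164]
```

Request:
carry_out:
  moves:
    - {"delta_rot": [-0.002, 0.002, -0.016], "translation": [0.029, 0.0315, 0.3], "hand": -1}
    - {"delta_rot": [-0.002, 0.002, -0.016], "translation": [0.029, 0.0315, 0.5], "hand": -1}
    - {"delta_rot": [-0.002, 0.002, -0.016], "translation": [0.029, 0.0315, 0.57], "hand": -1}
    - {"delta_rot": [-0.002, 0.002, -0.016], "translation": [0.029, 0.0315, 0.57], "hand": -1}
    - {"delta_rot": [-0.002, 0.002, -0.016], "translation": [0.029, 0.0315, 0.57], "hand": -1}

```text
clock: 16.3
ee_pos: [522.0, 359.6, 219.2]
tcp_rot: [3.139, 0.004, 3.114]
force: [0.2, 0.5, -1.5]
gripper_width: 0.295
```

Run:
```python
from h import *
f=snap("wrist","w11"); p,r=tool(); print(p)
x,n,e,T=fitclip(f,p,r);print(np.round(x,3),n,e)
P,Q=held(p,r,*x); print("tip",P,"axis",Q.apply([0,0,1]))
draw(f,None,None,(190,130,320,300),5,"m11"); print(proj(f,[P,[519.9,348.2,134]]))
```

```text
[521.82581504 359.73866599 219.1792998 ]
[ 3.7800e-01 -9.2420e+00  6.5258e+01 -0.0000e+00 -1.2000e-02 -3.0000e-03] 2365 0.29763408409874703
tip [521.43198076 350.66955331 153.89728476] axis [-0.00449984 -0.01435314  0.99988686]
[[238.40672239 207.09883778]
 [236.03805722 195.50176145]]
```

View pics/m11.png

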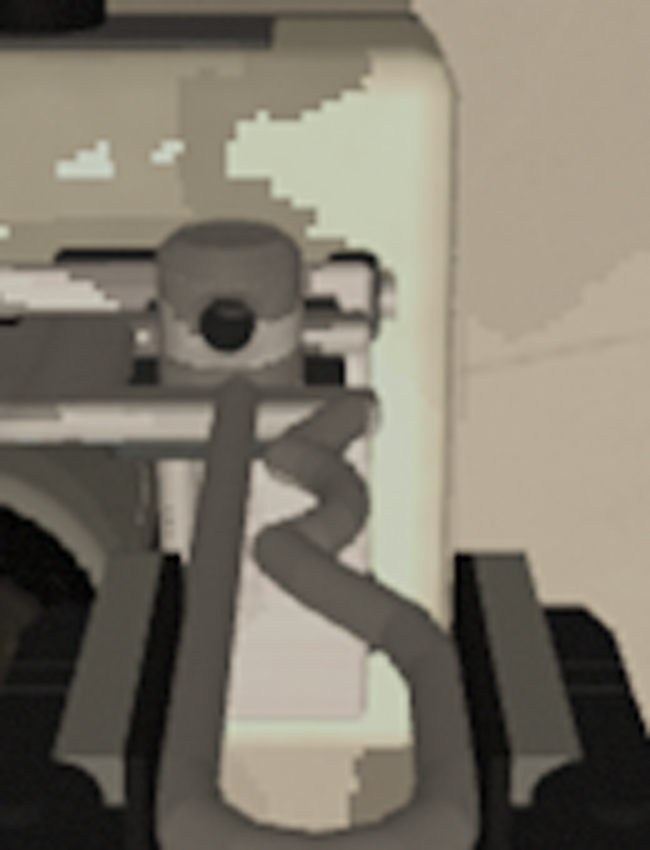

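Run:
```python
from h import *
f=pickle.load(open("w11.pkl","rb"));p,r=tool()
im=f["pixels"].astype(float).mean(2); s=im[186:204,226:245]; m=(s<50)
n,l,st,ce=cv2.connectedComponentsWithStats(m.astype(np.uint8)); i=[k for k in range(1,n)]; print([(st[k],ce[k]+[226,186]) for k in i])
h=atz(f,235.4,195.0,133); print(h)
tip=np.array([521.43,350.67,153.9])
print("shift world",h-tip,"tool",r.inv().apply(h-tip))
# leg direction cross-check in image: wire centre columns at rows
for v in (215,230,245,260,275):
    row=im[v,222:252]; print(v,np.round(row[:30:1]).astype(int).tolist())
```

```text
[(array([ 4,  4, 11, 10, 77], dtype=int32), array([234.77922078, 194.75324675]))]
[519.83845533 347.68830969 133.        ]
shift world [ -1.59154467  -2.98169031 -20.9       ] tool [ 1.5837787  -3.07769352 20.88666893]
215 [172, 172, 172, 172, 172, 172, 172, 172, 174, 151, 91, 71, 78, 78, 79, 78, 77, 74, 66, 137, 170, 167, 166, 168, 159, 128, 83, 73, 76, 82]
230 [127, 156, 168, 174, 170, 158, 137, 95, 72, 77, 78, 79, 79, 79, 77, 75, 68, 118, 168, 181, 184, 188, 188, 187, 188, 187, 188, 189, 191, 195]
245 [7, 16, 14, 11, 36, 65, 77, 78, 78, 78, 78, 78, 77, 74, 72, 76, 150, 183, 181, 176, 170, 143, 87, 80, 82, 84, 86, 90, 90, 91]
260 [15, 14, 13, 45, 72, 79, 77, 77, 79, 78, 77, 75, 74, 65, 131, 178, 188, 186, 186, 186, 186, 186, 186, 186, 186, 186, 186, 186, 186, 185]
275 [15, 58, 80, 78, 78, 78, 78, 77, 77, 75, 73, 69, 85, 166, 199, 195, 195, 194, 195, 195, 195, 195, 195, 194, 194, 194, 194, 194, 194, 194]
```

Request:
carry_out:
  moves:
    - {"delta_rot": [0, 0, 0], "translation": [0.008, -0.0155, 0.03], "hand": -1}
    - {"delta_rot": [0, 0, 0], "translation": [0.008, -0.0155, 0.07], "hand": -1}
    - {"delta_rot": [0, 0, 0], "translation": [0.008, -0.0155, 0.07], "hand": -1}
    - {"delta_rot": [0, 0, 0], "translation": [0.008, -0.0155, 0.07], "hand": -1}

```text
clock: 16.85
ee_pos: [519.5, 356.7, 203.4]
tcp_rot: [3.14, 0.001, 3.114]
force: [-0.5, -0.5, -1.3]
gripper_width: 0.3
```

Run:
```python
from h import *
f=snap("wrist","w12"); s=bot.state(); p,r=tool(s); print(p,s["tcp_rot"])
x,n,e,T=fitclip(f,p,r);print(np.round(x,3),n,e)
P,Q=held(p,r,*x); print("tip",P,"axis",Q.apply([0,0,1]))
draw(f,None,None,(190,130,320,250),6,"m12"); print(proj(f,[P,[519.8,347.6,133]]))
```

```text
[519.53009182 356.75436266 203.49202889] [3.14032036e+00 1.38036502e-03 3.11444079e+00]
[ 5.2600e-01 -8.2380e+00  6.5877e+01 -3.0000e-03 -2.7000e-02 -1.9000e-02] 2678 0.4600670844731627
tip [518.87428325 348.61454151 137.60357188] axis [-0.0053717  -0.02772857  0.99960106]
[[239.77773827 206.90229758]
 [238.6130271  205.83739977]]
```

View pics/m12.png

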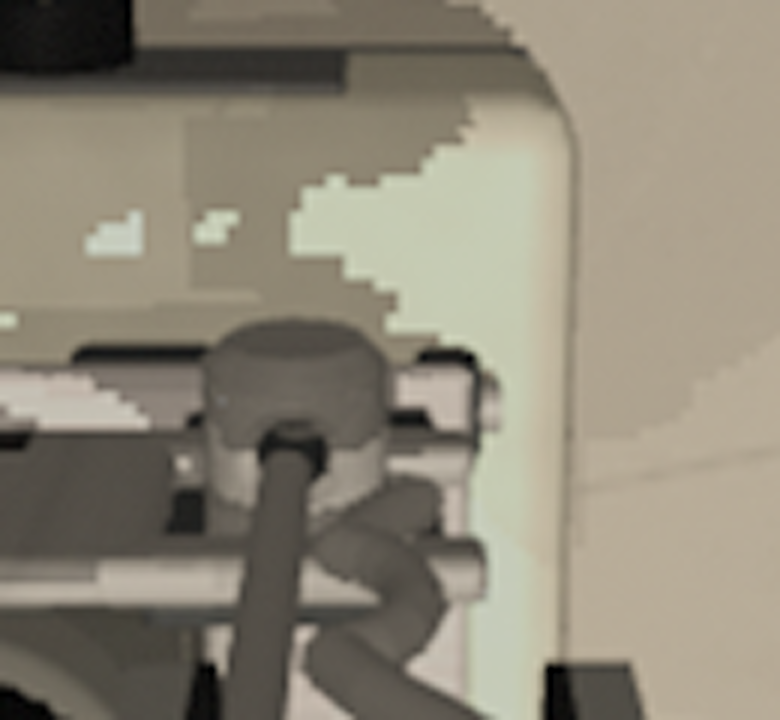

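Request:
carry_out:
  moves:
    - {"delta_rot": [0, 0, 0], "translation": [-0.002, 0.0, 0.015], "hand": -1}
    - {"delta_rot": [0, 0, 0], "translation": [-0.002, 0.0, 0.03], "hand": -1}
    - {"delta_rot": [0, 0, 0], "translation": [-0.002, 0.0, 0.04], "hand": -1}
    - {"delta_rot": [0, 0, 0], "translation": [-0.002, 0.0, 0.05], "hand": -1}
  force: 100

```text
clock: 17.4
ee_pos: [519.9, 356.7, 193.2]
tcp_rot: [3.14, 0.001, 3.114]
force: [-0.4, 0.2, -1.1]
gripper_width: 0.289
```

Run:
```python
from h import *
f=snap("wrist","w13"); s=bot.state(); print(s["ee_pos"],s["force"],s["torque"])
draw(f,None,None,(190,140,320,260),6,"m13")
```

```text
[519.80438137 356.59740976 192.99839344] [-0.23485002  0.30174628 -1.32787726] [ 0.00416106  0.02065354 -0.05034366]
```

View pics/m13.png

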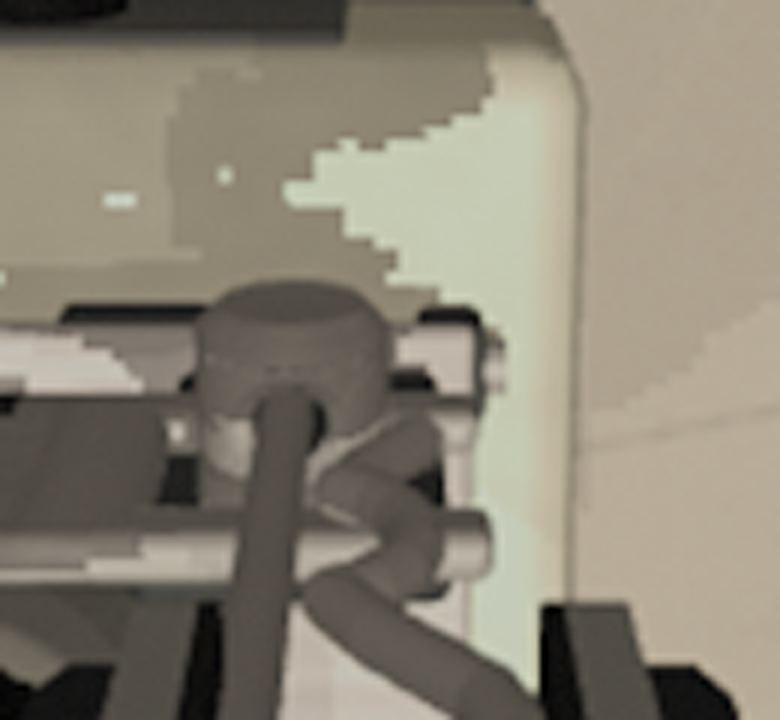

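Request:
carry_out:
  moves:
    - {"delta_rot": [0, 0, 0], "translation": [0, 0.003, 0.01], "hand": -1}
    - {"delta_rot": [0, 0, 0], "translation": [0, 0.003, 0.025], "hand": -1}
    - {"delta_rot": [0, 0, 0], "translation": [0, 0.003, 0.04], "hand": -1}
    - {"delta_rot": [0, 0, 0], "translation": [0, 0.003, 0.05], "hand": -1}
    - {"delta_rot": [0, 0, 0], "translation": [0, 0.003, 0.05], "hand": -1}
  force: 110

```text
clock: 18.08
ee_pos: [519.9, 357.3, 183.3]
tcp_rot: [3.14, 0.001, 3.114]
force: [0.4, -0.3, -1.0]
gripper_width: 0.286
```

Run:
```python
from h import *
f=snap("wrist","w14"); s=bot.state(); print(s["ee_pos"],s["force"],s["torque"])
draw(f,None,None,(190,140,320,260),6,"m14")
```

```text
[519.91187866 357.28043859 183.3756764 ] [ 0.02825772  0.17146522 -0.55925873] [ 0.01409423 -0.01974376 -0.04702272]
```

View pics/m14.png

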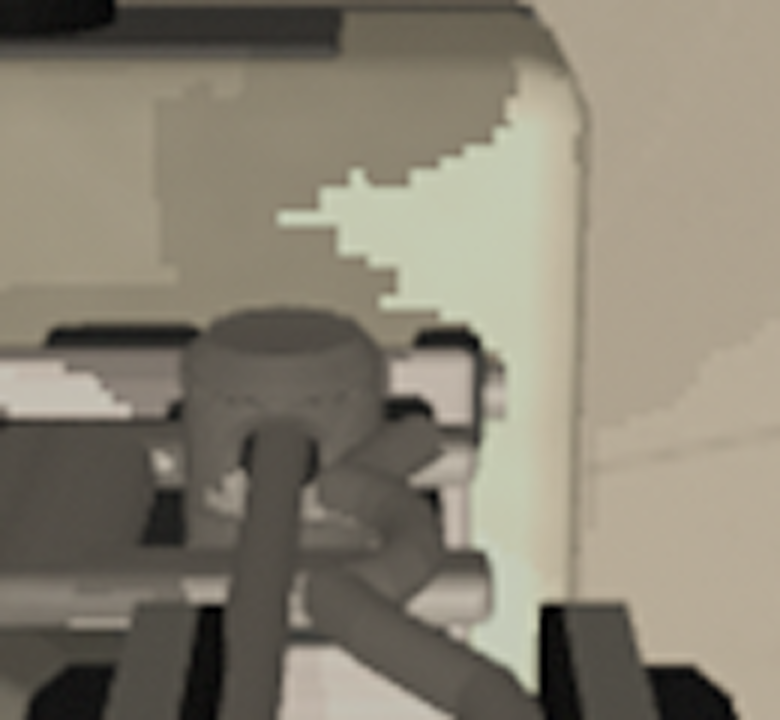

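Request:
carry_out:
  moves:
    - {"delta_rot": [0, 0, 0], "translation": [0, 0, 0.01], "hand": -1}
    - {"delta_rot": [0, 0, 0], "translation": [0, 0, 0.02], "hand": -1}
    - {"delta_rot": [0, 0, 0], "translation": [0, 0, 0.03], "hand": -1}
    - {"delta_rot": [0, 0, 0], "translation": [0, 0, 0.04], "hand": -1}
    - {"delta_rot": [0, 0, 0], "translation": [0, 0, 0.05], "hand": -1}

```text
clock: 18.75
ee_pos: [520.3, 358.2, 174.2]
tcp_rot: [3.138, 0.003, 3.114]
force: [0.2, 6.3, 7.9]
gripper_width: 0.285
```

Request:
carry_out:
  moves:
    - {"delta_rot": [0, 0, 0], "translation": [0, 0, 0.01], "hand": -1}
    - {"delta_rot": [0, 0, 0], "translation": [0, 0, 0.02], "hand": -1}
    - {"delta_rot": [0, 0, 0], "translation": [0, 0, 0.03], "hand": -1}
    - {"delta_rot": [0, 0, 0], "translation": [0, 0, 0.04], "hand": -1}

```text
clock: 19.25
ee_pos: [519.9, 358.2, 165.3]
tcp_rot: [3.139, 0.002, 3.114]
force: [1.3, 8.8, -1.8]
gripper_width: 0.286
```

Run:
```python
from h import *
f=snap("wrist","w15"); s=bot.state(); print(s["ee_pos"],s["force"],s["torque"])
draw(f,None,None,(190,140,320,270),6,"m15")
```

```text
[519.79731107 358.10000551 164.80479086] [ 0.36920212  9.53351427 -4.70936093] [ 1.85050214 -0.19383814 -0.01641944]
```

View pics/m15.png

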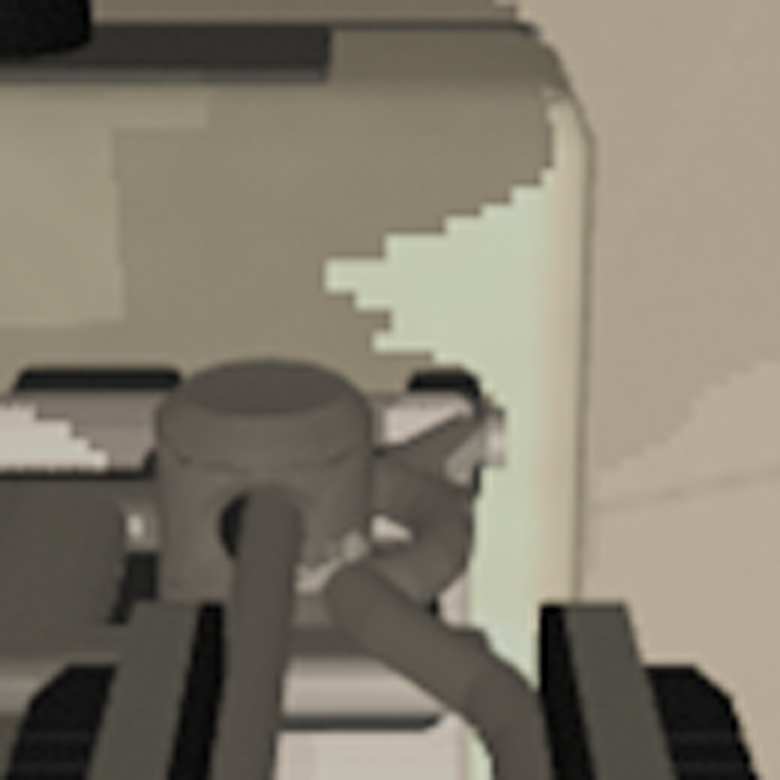

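Request:
carry_out:
  moves:
    - {"delta_rot": [0, 0, 0], "translation": [0, 0, 0.01], "hand": -1}
    - {"delta_rot": [0, 0, 0], "translation": [0, -0.001, 0.02], "hand": -1}
    - {"delta_rot": [0, 0, 0], "translation": [0, -0.002, 0.03], "hand": -1}
    - {"delta_rot": [0, 0, 0], "translation": [0, -0.003, 0.04], "hand": -1}
    - {"delta_rot": [0, 0, 0], "translation": [0, -0.003, 0.047], "hand": -1}
    - {"delta_rot": [0, 0, 0], "translation": [0, -0.003, 0.047], "hand": -1}

```text
clock: 20.05
ee_pos: [519.6, 356.6, 155.4]
tcp_rot: [3.141, 0.0, 3.114]
force: [0.0, 4.5, -6.4]
gripper_width: 0.286
```

Run:
```python
from h import *
f=snap("wrist","w16"); s=bot.state(); print(s["ee_pos"],s["force"],s["torque"])
draw(f,None,None,(180,140,340,280),5,"m16")
```

```text
[519.64747623 356.52593581 155.52347513] [-0.54993263  3.36565994 -5.83337115] [0.69521043 0.0020052  0.01495421]
```

View pics/m16.png

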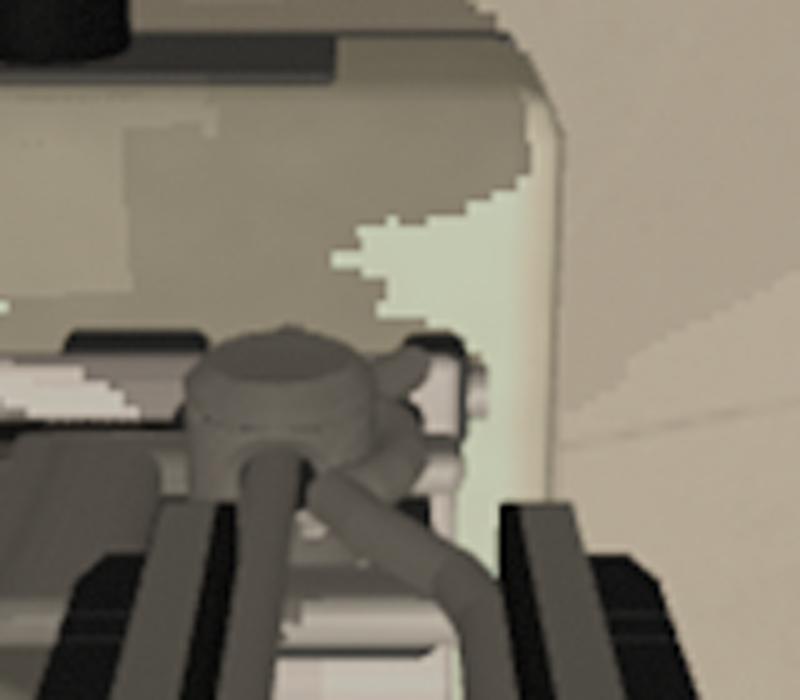

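Request:
carry_out:
  moves:
    - {"delta_rot": [0, 0, 0], "translation": [0, 0, 0.006], "hand": -1}
    - {"delta_rot": [0, 0, 0], "translation": [0, 0, 0.012], "hand": -1}
    - {"delta_rot": [0, 0, 0], "translation": [0, 0, 0.012], "hand": -1}

```text
clock: 20.48
ee_pos: [520.2, 357.0, 154.1]
tcp_rot: [3.14, 0.002, 3.114]
force: [-0.5, 5.6, 0.3]
gripper_width: 0.288
```

Request:
carry_out:
  moves:
    - {"delta_rot": [0, 0, 0], "translation": [0, 0.004, 0], "hand": -0.1}
    - {"delta_rot": [0, 0, 0], "translation": [0, 0.004, 0], "hand": -0.1}
    - {"delta_rot": [0, 0, 0], "translation": [0, 0.004, 0], "hand": -0.1}

```text
clock: 20.85
ee_pos: [520.0, 357.2, 153.6]
tcp_rot: [3.141, 0.001, 3.114]
force: [0.4, 0.2, 0.1]
gripper_width: 0.446
```

Run:
```python
from h import *
f=snap("wrist","w17"); s=bot.state(); p,r=tool(s);print(s["ee_pos"],s["force"],s["gripper_width"])
draw(f,None,None,(160,140,340,290),4,"m17")
```

```text
[519.95236486 357.27449475 153.5826878 ] [0.82833831 0.08910061 0.57415684] 0.44811971110810384
```

View pics/m17.png

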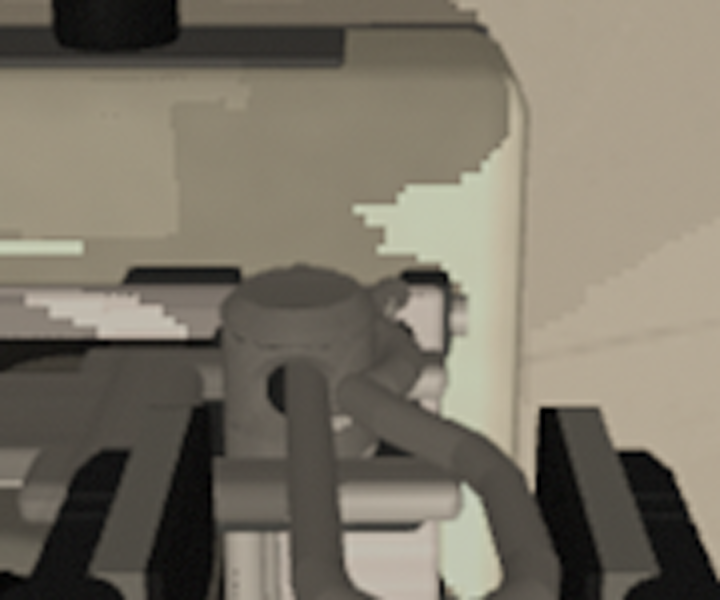

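Request:
carry_out:
  moves:
    - {"delta_rot": [0, 0, 0], "translation": [0, 0, -0.1], "hand": -0.1}
    - {"delta_rot": [0, 0, 0], "translation": [0, 0, -0.3], "hand": -0.1}
    - {"delta_rot": [0, 0, 0], "translation": [0, 0, -0.55], "hand": -0.1}
    - {"delta_rot": [0, 0, 0], "translation": [0.1, 0, -0.7], "hand": 0.5}
    - {"delta_rot": [0, 0, 0], "translation": [0.3, 0, -0.8], "hand": 0.9}
    - {"delta_rot": [0, 0, 0], "translation": [0.4, 0, -0.8], "hand": 0.9}
    - {"delta_rot": [0, 0, 0], "translation": [0.4, 0, -0.8], "hand": 0.9}

```text
clock: 21.78
ee_pos: [438.9, 359.5, 313.2]
tcp_rot: [3.141, 0.001, 3.116]
force: [1.3, 0.1, 0.3]
gripper_width: 0.949
```

Run:
```python
from h import *
f=snap("wrist","w18"); s=bot.state(); print(s["ee_pos"],s["force"])
draw(f,None,None,(130,120,330,270),4,"m18")
for t in ("clip_seat","clip_loop","clip","gate_fork"):
    print(t,[( np.round(d["at"],1),round(d["score"],2)) for d in bot.place_of(t,f)][:2])
Rt=clipR(1.541,0,0); print(proj(f,Rt.apply(clipmodel())+[519.8,347.7,88])[::8])
draw(f,np.array([519.8,347.7,88]),Rt,(210,190,290,290),6,"m19")
g=snap("scene","s2"); draw(g,None,None,(130,120,240,220),7,"s2c")
```

```text
[439.82386158 359.49539146 312.88098927] [ 0.86745988  0.4925838  -0.90431853]
clip_seat [(array([521.3, 347.4, 124.3]), 0.59)]
clip_loop [(array([520.5, 367.5, 172.8]), 0.78)]
clip [(array([515.6, 338.6,  88.1]), 0.71)]
gate_fork [(array([529.4, 346.7, 125.6]), 0.74), (array([527.5, 253.4, 156.7]), 0.15)]
[[244.42353435 223.54045709]
 [243.14792662 244.0181409 ]
 [241.990059   262.60571018]
 [259.66006867 267.98782062]
 [264.66740751 253.39887372]]
```

View pics/m18.png

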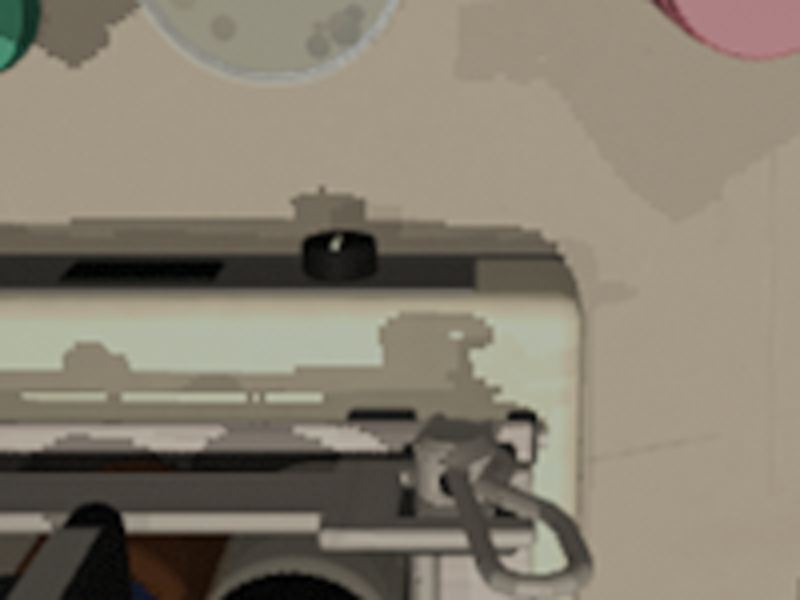

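View pics/m19.png

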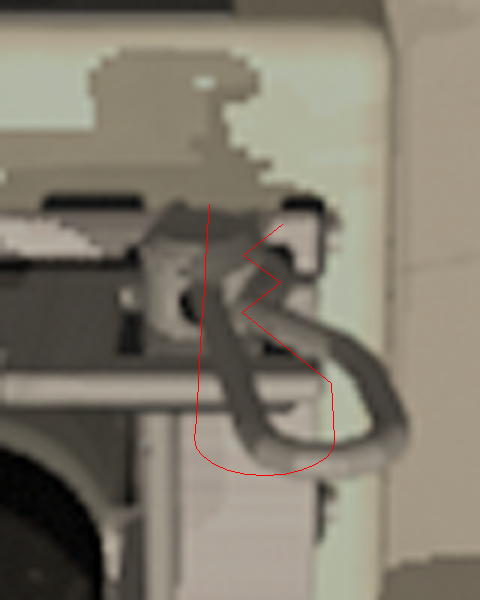

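View pics/s2c.png

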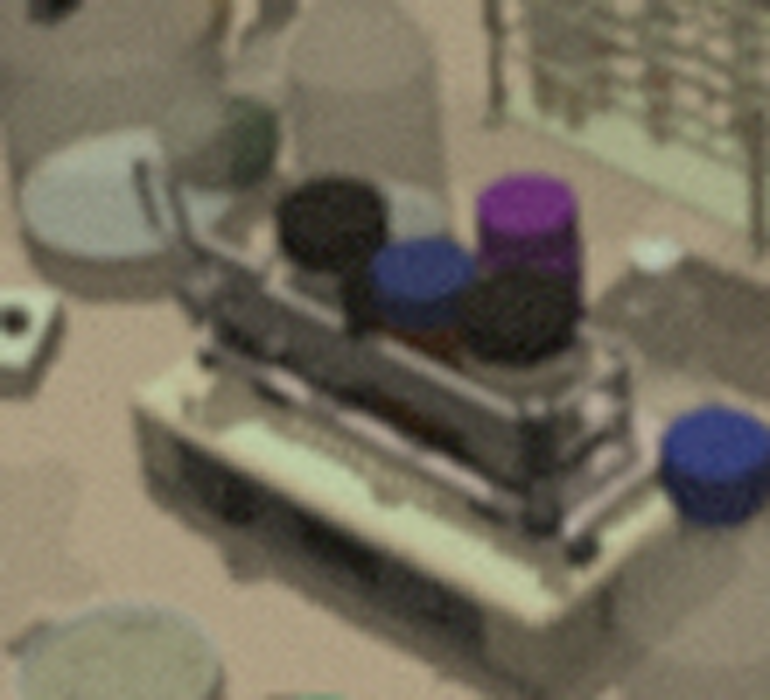

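```bash
cat > fw.py <<'E'
from h import *
import sys
f=pickle.load(open(sys.argv[1],"rb")); Rc,t,K=cam(f); z=f["range_z"]; v,u=np.mgrid[0:384,0:512]
X=np.stack([(u-K[0,2])/K[0,0]*z,(v-K[1,2])/K[1,1]*z,z],-1)[z>0]; W=(X-t)@Rc
T=W[(abs(W[:,0]-520)<15)&(W[:,1]>335)&(W[:,1]<385)&(W[:,2]>149)&(W[:,2]<205)]
M=clipmodel(); C=np.array([[22,0,74],[17,0,62],[7,0,48],[11,0,42],[14,0,36]],float)
A=np.vstack([M[:32],C[:-1]]);B=np.vstack([M[1:33],C[1:]])
def res(x): return segd(clipR(*x[3:]).inv().apply(T-x[:3]),A,B)-3
s=least_squares(res,[520,345,88,1.541,.15,0],loss="soft_l1",f_scale=.8,x_scale=[1,1,1,.02,.02,.02]);x=s.x
print(np.round(x,3),len(T),np.median(abs(res(x))),"seat",x[:3]+clipR(*x[3:]).apply([0,0,36]),"top",T[:,2].max())
draw(f,x[:3],clipR(*x[3:]),(210,170,310,290),5,"fw")
E
python3 fw.py w18.pkl
```

```text
[5.19407e+02 3.41608e+02 8.91680e+01 1.54600e+00 1.74000e-01 1.50000e-02] 419 0.2429134414034979 seat [519.02116621 347.83929203 124.62296612] top 192.57737153814122
```

View pics/fw.png

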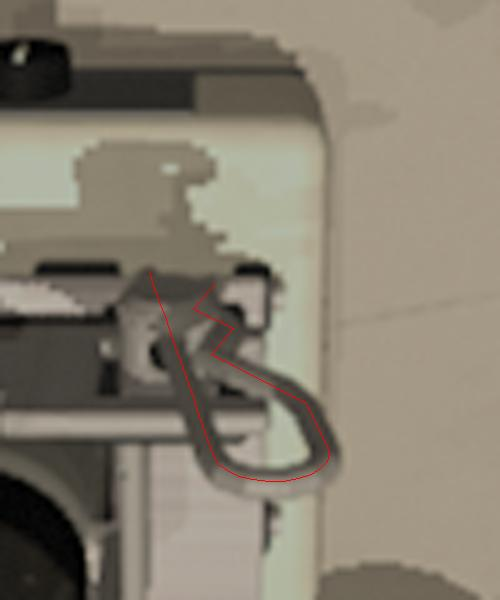

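```bash
python3 - <<'E'
from h import *
f=snap("wrist","w20"); g=snap("top","t2")
a=pickle.load(open("top0.pkl","rb"))["pixels"][:,:,::-1]; b=g["pixels"][:,:,::-1]
k=lambda i:cv2.resize(i[120:260,90:390],(780,290))
cv2.imwrite("pics/cmp.png",np.vstack([k(a),k(b)]))
E
python3 fw.py w20.pkl
```

```text
[5.19355e+02 3.41174e+02 8.93590e+01 1.54400e+00 1.79000e-01 1.50000e-02] 416 0.2546398497451814 seat [518.98327569 347.5914262  124.78018754] top 193.05607989698458
```

View pics/cmp.png

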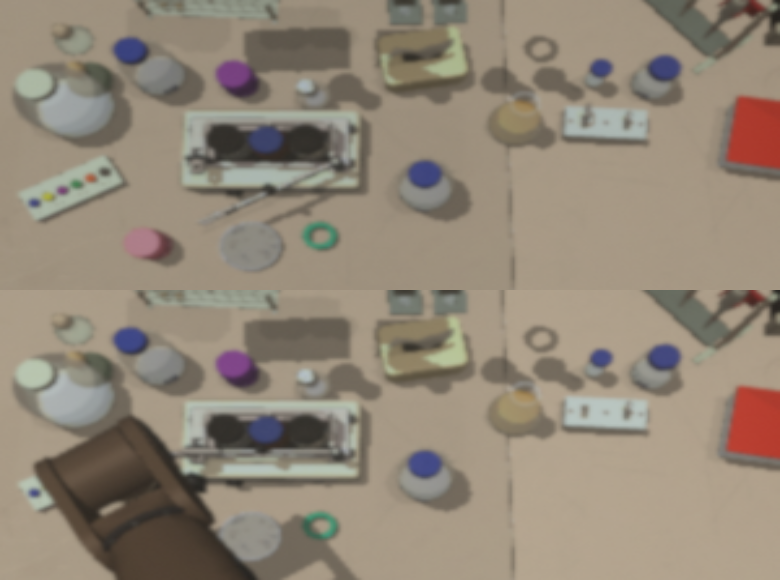

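```bash
python3 -c "
from station import bot
print(bot.state()['clock'],bot.finish_job())"
```

```text
the job is handed in; nothing more can be done
22.175 None
```

The gate is shut across the jars and the large R-clip is seated on the pin and released. I handed the job in at about 22 s.

- **Gate:** I pushed it shut by its grip post with closed fingers until it stopped against the bracket (about 12 N). The wrist view then showed the fork straddling the pin.
- **Clip:** I gripped the large clip by its loop, straightened it and drew it out of the rack. I then pushed it down through the pin hole. The resistance peaked at about 8 N in the readings, then reversed as the clip pulled itself in over the pin.
- **Seat position:** A fit to the depth image puts the bow's centre within about 1 mm of the hole centre (z about 124.7 mm against 124 mm). It stayed within about 0.5 mm across two looks.
- **Other things:** The small clip is still in the rack, the jars are upright, and everything else visible in the top view is where it started. The arm hid the pink look-alike jar and part of the strip with coloured dots in that last view. The jar appeared in its usual place in a wrist picture taken after release, but I did not measure it.

One thing was not perfect: after release the clip leans about 0.18 rad to one side, in its own plane. That is slightly more than the 0.14 rad I estimated from the play in the hole. I left it, since it looked like its natural rest position.

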